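# Balance check of a slide carrier on the dome

### The arm

A 6-joint arm with a two-finger parallel gripper is mounted at the origin on a cart in front of the work surface, level with it; the furniture and walls round the work are solid. World frame = base frame: x ahead of the robot, y to its left, z up, the work surface at z = 0. Lengths are in mm, angles in rad, forces in N, time in s.
With the tool pointing down it reaches from about 275 to 725 mm from the base axis. Payload 15.9 kg.
Tool frame: the origin (TCP) lies on the centre line of the jaws, within the pads' length; the fingertips stand 14 mm ahead of it and the grasp point (between the pads) lies 5 mm behind it (robot.finger_overhang is the distance from the TCP to the fingertips, in mm); z points along the fingers, y is the line along which they close (so a half turn about z gives the same grasp; the last joint's range is limited). The gripper opens to 85 mm and grips with 20 to 120 N. Pads are 22 mm wide; open, the fingers measure 114 mm over their backs; the gripper's body (76 mm by 85 mm) begins 54 mm behind the grasp point. The pads swing forward as they close: fully open they stand 13 mm farther back than shut.
Start: joints at [1.176, 0.213, -0.034, 1.323, 0, 1.571], TCP at [192.304, 461.524, 222.806] pointing down, gripper open.
Joint ranges: [-2.98, 2.98], [-0.74, 1.72], [-1.14, 1.35], [-2.1, 2.04], [-1.57, 1.44], [-3.14, 3.14]. Speed limits (rad/s): [1.89, 1.89, 2.39, 2.57, 3.14, 3.14].

### API

Orientations are given as a rotation vector (axis times angle).
In Python, from station import robot gives the robot as it stands.
- The arm moves only by the tool drive_tool, never from a script. Its arguments are lists of equal length, an entry for each row: "xyz": the shift along the tool's x, y, z in mm, a list of three; "delta_rot": the turn, a rotation vector about the tool's x, y, z in rad, a list of three. A call has 1 to 12 rows; each row shifts and turns the commanded pose from where the row before left it, along the tool's axes as they then stand; what a row does not reach is not made up. A row lasts 1/12 s, in which the tool goes at most 41.7 mm and 7.16 degrees, less where a joint would pass 70% of its speed; a pose out of reach is approached as far as the arm can. A call is refused whole if a number of a shift passes 41.7 or a number of a turn 0.125, either way. A call with a gripper value outside its range is refused whole. "fingers" is the finger opening in mm, from 0 to 85.4, set as the call begins (left out, the last holds). The fingers move at their own pace and stop on an object; "grip_force" is the grip in N (left out, the last holds). Time passes only in rows, so rows that do not move let the fingers close. It gives the time, the measured TCP pose, the force, the opening and the grip force at its end, in the units of the state.
- robot.observe(): the state, without advancing time (a new reading comes with each control period).
- robot.read_camera(name): name is "side" or "top"; returns the picture (480x640x3 uint8, red, green, blue); there is no depth.
- robot.calibration(name): a dict with "K" (3x3 intrinsics, pixels), "k1" (the pictures are not rectified: a ray, as slopes to the right and down, at radius r is drawn at 1 + k1 r^2 times it, then the intrinsics apply), "T" (4x4, takes a point from camera to world coordinates). Camera axes: x right, y down, z forward; pixel columns grow to the right and rows downward; lengths in mm; the calibration is good to about 2 mm. A picture is of the moment at which its call begins. calibration takes no time and is no camera call.
- robot.finish_job(): hands the job in; it is judged then, once.
The state is a dict: "time_s": time; "q": joint angles; "qvel": joint speeds; "effort": joint torques, N m; "tcp_pos": TCP position; "tcp_rot": TCP orientation; "force": force on the tool from outside, world axes, zero at the start; "ft_torque": the same for the moment, N m; "grip_width": opening from 0.0 (shut) to 1.0 (fully open); "grasp_force": force on a finger pad.
Only numpy, scipy, OpenCV 4.12 (cv2) and the standard library are available. Lean on these libraries where they do the work, as an engineer would, in place of code of your own. Each camera call takes 0.05 s, during which the arm holds its last target. There are 200 camera calls.

### The job

Check the balance of the slide carrier before it goes into the centrifuge: tip the green carrier up out of its close-fitting nest by pressing down its end at the orange mark, lift it out by the raised end and set it gently on the crown of the white dome so that it balances there level and free. Then lay the slide box lengthwise on the middle of the balanced carrier, let go, and leave everything balanced, without disturbing the other things on the bench.

Things in the scene. Friction and masses are not known exactly. Their poses are not given: they have to be found in the camera images.
- nest: Fixed grey block, 196 x 75 mm, rim 72 mm above the bench. Origin: centre of its underside; x along its length, z up. An orange mark shows the -x end, which faces the robot (turned up to 0.4 rad). Its pocket, 176 x 55 mm, floor 6 mm up, holds the carrier 1 mm below the rim with 2 to 3 mm play, no room for fingers. The carrier lies on a rocking metal floor hinged across the middle, 55 mm up.
- rocker (a joint): The nest's rocking floor, rad: 0 = level (start), 0.52 = stop, the orange (-x) end down and the far (+x) end up by about 40 mm. It only tips this way. The hinge is stiff (about 2 N pressed down at the press_end point moves it) and stays where it is left.
- press_end (a point): Fixed point of the nest: over the nest's centre line, 60 mm from its middle towards the orange end, at the height of the carrier's top before it is tipped (71 mm above the bench). Pressing straight down here by 32 mm tips the carrier fully. The pocket is 55 mm wide here.
- carrier: Loose green bar 170 x 50 x 16 mm (x, y, z), about 0.2 kg, evenly made, black inlay with white border on its top. Origin: centre of its underside; x along its length, z up. Starts level in the nest. When fully tipped it slopes 0.52 rad; only then its raised end stands above the rim, to be gripped across the 50 mm width 55 to 80 mm from the middle, with the tool square to the bar (30 degrees).
- dome: Fixed balancing stand: white smooth dome of 75 mm spherical radius on a dark round foot 170 mm across and 32 mm high. Origin: centre of its underside. z up.
- dome_top (a point): Crown of the white dome (small black dot), 105 mm above the bench, over the middle of the stand: the carrier balances level with its middle here, in any heading. Each mm off the middle tilts it by about 1 degree.
- slide_box: Loose closed dark-blue slide box, 33 x 86 x 31 mm (x, y, z), about 0.09 kg, lying on the bench in any heading within about 0.7 rad of its length being across the robot's forward direction. Origin: centre of its underside; y along its length.
- beaker: Bystander: glass beaker, 58 mm across, 71 mm high. Origin: centre of its underside.
- petri_dish: Bystander: closed petri dish with red filling, 90 mm across, 15 mm high. Origin: centre of its underside.
- bung: Bystander: red-brown rubber bung, 35 mm across, 28 mm high. Origin: centre of its underside.
- black_marker: Bystander: white marker pen with black cap, 129 mm long, 11 mm thick, lying. Origin: under its middle.
- stain_bottle: Bystander: clear bottle with orange cap, 56 mm across, 112 mm high. Origin: centre of its underside.

How it is judged:
By the outcome, as a careful person would: the job done as asked, in the order asked, and still so for the second after the job is handed in, with the robot touching nothing.
It also fails if it takes over 72 s, if anything falls off the work surface, if the arm or the gripper's body presses on something with over 40 N, if the wrist force passes 120 N, or if a joint passes its speed limit or range.

## Working session

There is one attempt and no reset: what is moved stays moved. The work goes in short steps, Python scripts to look and compute and a tool call to move; the robot and the scene stay as the last step left them, time stands still between calls to the robot, and variables do not carry over. Pictures are saved under pics/ and viewed, at most 10 in all, crops included, and the job is handed in when it is done.

Besides the shell and the picture viewer there is one more tool, called after "Call:" as name(argument=value, ...), one argument or row to a line, values as JSON. drive_tool: Moves the arm, as the interface text tells. Its arguments: {"type":"object","properties":{"xyz":{"type":"array"},"delta_rot":{"type":"array"},"fingers":{"type":"number"},"grip_force":{"type":"number"}},"required":["xyz","delta_rot"]}

```bash
mkdir -p pics; ls
python3 - <<'E'
from station import robot
import cv2,numpy as np
for n in("top","side"):
    im=robot.read_camera(n); cv2.imwrite(f"pics/{n}0.png",im[:,:,::-1])
    c=robot.calibration(n); print(n,np.round(c["K"],1).tolist(),c["k1"],np.round(c["T"],3).tolist())
print(robot.observe())
E
```

```text
pics
top [[601.1, 0.0, 317.9], [0.0, 601.1, 234.4], [0.0, 0.0, 1.0]] -0.10850074141518808 [[-0.004, -0.989, 0.145, 396.394], [-1.0, 0.006, 0.012, 73.454], [-0.013, -0.145, -0.989, 1375.58], [0.0, 0.0, 0.0, 1.0]]
side [[481.9, 0.0, 319.0], [0.0, 481.9, 245.1], [0.0, 0.0, 1.0]] 0.025074199779824318 [[-0.821, -0.236, 0.52, -66.73], [-0.571, 0.315, -0.758, 1021.168], [0.015, -0.919, -0.394, 585.296], [0.0, 0.0, 0.0, 1.0]]
{'time_s': 0.1, 'q': array([ 1.17598771e+00,  2.13300749e-01, -3.49706946e-02,  1.32350876e+00,
       -1.66437937e-05,  1.57078568e+00]), 'qvel': array([ 0.00051989, -0.00178899,  0.00070814,  0.00039081,  0.00090666,
       -0.00081936]), 'effort': array([ 2.82864785e-03, -6.87251544e+01,  4.87806416e+01,  1.23775756e-02,
        3.65300707e-05, -2.36163686e-05]), 'tcp_pos': array([192.20148116, 461.24680374, 222.37893451]), 'tcp_rot': array([-6.16092819e-01, -3.08040936e+00,  1.52050011e-03]), 'force': array([-0.49676154,  0.1831699 , -0.455277  ]), 'ft_torque': array([-0.02960742,  0.01182199, -0.00510448]), 'grasp_force': 0.0, 'grip_width': 1.0004895604881274}
```

View pics/top0.png

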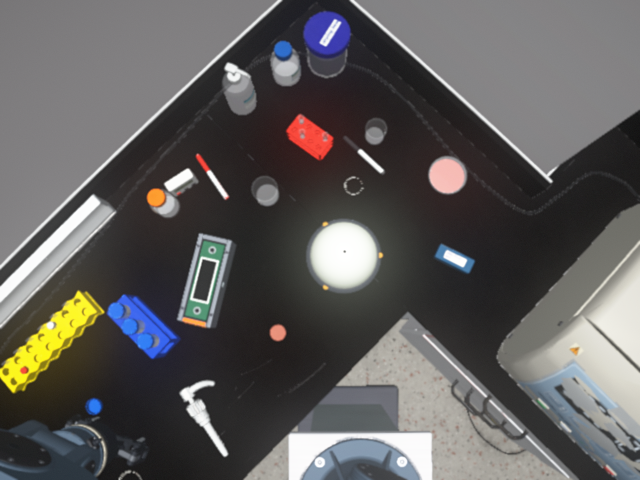

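View pics/side0.png

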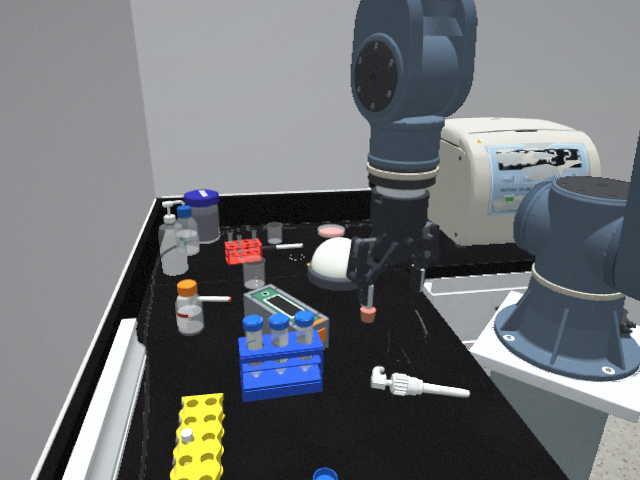

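The top view shows the nest at about (207,280) with its orange mark at (195,322). The dome dot is at (344,252), the slide box at (455,258) and the bung at (278,332). The side view confirms the carrier lies level in the nest.

```bash
cat > h.py <<'E'
from station import robot
import cv2,numpy as np
def ray(n,uv):
    c=robot.calibration(n);K=np.array(c["K"]);T=np.array(c["T"]);k=c["k1"]
    d=(np.array(uv,float)-K[:2,2])/[K[0,0],K[1,1]]
    s=d.copy()
    for _ in range(20): s=d/(1+k*(s@s))
    return T[:3,3],T[:3,:3]@np.array([*s,1])
def at(n,uv,z):
    o,d=ray(n,uv); return (o+d*(z-o[2])/d[2])[:2]
def proj(n,p):
    c=robot.calibration(n);T=np.array(c["T"]);K=np.array(c["K"])
    q=T[:3,:3].T@(np.array(p)-T[:3,3]);s=q[:2]/q[2];s=s*(1+c["k1"]*(s@s))
    return s*[K[0,0],K[1,1]]+K[:2,2]
def blobs(m,amin=20):
    cs,_=cv2.findContours(m.astype(np.uint8),cv2.RETR_EXTERNAL,cv2.CHAIN_APPROX_NONE)
    return [c for c in cs if cv2.contourArea(c)>=amin]
def rect(n,c,z):
    p=np.array([at(n,x,z) for x in c[:,0].astype(float)],np.float32)
    (x,y),(w,h),a=cv2.minAreaRect(p)
    if w<h: a+=90;w,h=h,w
    a=(np.deg2rad(a)+np.pi/2)%np.pi-np.pi/2
    return [round(float(v),1) for v in (x,y,w,h)]+[round(float(a),3)]
E
python3 - <<'E'
from h import *
im=cv2.imread("pics/top0.png");hsv=cv2.cvtColor(im,cv2.COLOR_BGR2HSV)
H,S,V=[hsv[:,:,i].astype(int) for i in range(3)]
def win(m,x0,x1,y0,y1):
    o=np.zeros_like(m);o[y0:y1,x0:x1]=m[y0:y1,x0:x1];return o
print("green",[rect("top",c,71) for c in blobs(win((H>60)&(H<90)&(S>80)&(V>50),170,245,225,335))])
w=win((V>170)&(S<60),170,245,240,320); print("border",[rect("top",c,71) for c in blobs(w)])
print("orange",[(rect("top",c,72)) for c in blobs(win((H>8)&(H<25)&(S>120)&(V>120),170,245,300,335))])
print("nest", [rect("top",c,72) for c in blobs(win((V>60),175,240,228,332),500)])
d=win(V<90,335,353,243,261); ys,xs=np.where(d); print("dot",xs.mean(),ys.mean(),len(xs),at("top",(xs.mean(),ys.mean()),105))
print("dome",[rect("top",c,75) for c in blobs(win((V>170)&(S<60),300,390,210,300),500)])
print("box",[rect("top",c,31) for c in blobs(win((H>95)&(H<125)&(S>80)&(V>50),425,485,235,280))])
print("label",[rect("top",c,31) for c in blobs(win((V>170)&(S<60),425,485,235,280))])
print("bung",[rect("top",c,28) for c in blobs(win((S>80)&(V>80),262,292,318,346))])
# two-view check of orange
a=np.hstack([cv2.resize(im[220:340,165:255],None,fx=5,fy=5,interpolation=2)[:600],cv2.resize(im[235:285,425:485],None,fx=5,fy=5,interpolation=2).copy().__class__((600,300,3),np.uint8)*0])
s=cv2.imread("pics/side0.png")
a[:300,450:]=cv2.resize(im[230:290,425:485],(300,300));a[300:,450:]=cv2.resize(s[270:360,240:330],(300,300))
cv2.imwrite("pics/c1.png",a)
E
```

```text
green [[488.1, 337.8, 169.4, 49.3, -0.23]]
border [[412.7, 390.2, 19.5, 8.8, 0.003], [421.5, 354.2, 15.5, 15.1, -1.569], [488.3, 338.7, 100.1, 44.0, -0.233], [481.4, 306.7, 131.2, 6.9, -0.231], [496.2, 370.5, 132.8, 7.5, -0.231], [554.8, 323.8, 15.6, 15.5, 1.567], [566.5, 302.1, 36.3, 21.2, 1.369]]
orange [[396.6, 359.9, 49.7, 10.9, 1.334]]
nest [[486.3, 334.0, 201.6, 88.6, -0.233]]
dot nan nan 0 [nan nan]
dome [[542.4, 34.1, 142.3, 141.6, -0.006]]
box [[536.0, -216.8, 90.5, 38.9, 1.095]]
label [[537.7, -217.8, 52.4, 20.5, 1.096]]
bung [[373.9, 181.2, 37.7, 36.7, 0.468]]<stdin>:10: RuntimeWarning: Mean of empty slice.
  ret = ret.dtype.type(ret / rcount)
```

View pics/c1.png

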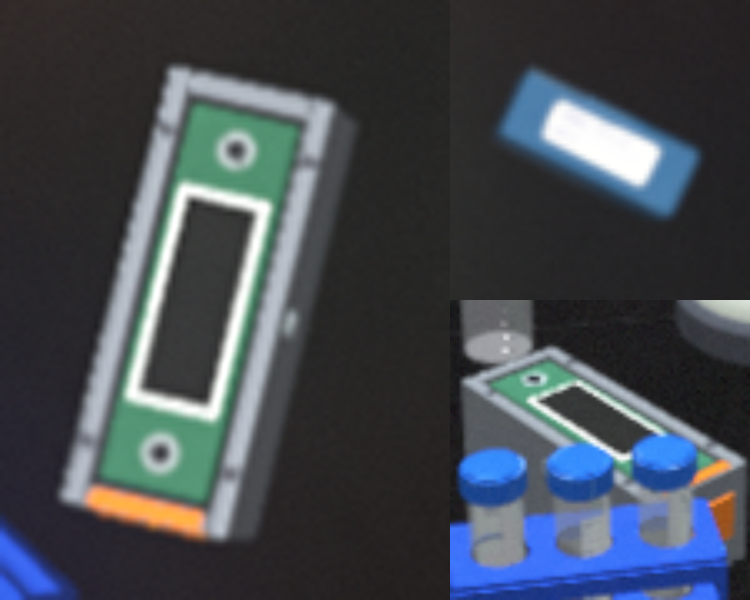

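The crop shows the carrier level in the nest with the orange end towards the robot, and the box with a white label. The green rectangle is 169 x 49 mm, which agrees with the given size.

```bash
cat >> h.py <<'E'
from scipy.spatial.transform import Rotation as Rn
def Rtool(yh,tilt=0,th=0):
    """tool down, tool y at heading yh; then lean so tool z = -(normal) tilted by tilt towards heading th"""
    y=np.array([np.cos(yh),np.sin(yh),0]);z=np.array([0,0,-1.]);x=np.cross(y,z)
    R=np.column_stack([x,y,z])
    ax=np.array([np.cos(th),np.sin(th),0]);k=np.cross([0,0,-1],ax)
    return Rn.from_rotvec(k*tilt)*Rn.from_matrix(R)
def plan(p,R):
    s=robot.observe();R0=Rn.from_rotvec(s["tcp_rot"])
    rv=(R0.inv()*R).as_rotvec();d=R.inv().apply(np.array(p)-s["tcp_pos"])
    print("t",s["time_s"],"tcp",s["tcp_pos"].round(1),"F",np.round(s["force"],1),"T",np.round(s["ft_torque"],2),"gw",round(s["grip_width"]*85.4,1),"gf",s["grasp_force"])
    print("ROT",rv.round(3),"rows",np.linalg.norm(rv)/.125,"then SHIFT",d.round(1),"rows",np.abs(d).max()/41.7)
E
python3 - <<'E'
from h import *
im=cv2.imread("pics/top0.png",0).astype(float)
p=im[244:262,335:354];w=np.clip(np.median(p)-15-p,0,None)
ys,xs=np.mgrid[244:262,335:354];c=((xs*w).sum()/w.sum(),(ys*w).sum()/w.sum());print(p.min(),np.median(p),c,at("top",c,105))
plan([430,352,105],Rtool(1.339))
plan([430,352,222],Rtool(1.339))
E
```

```text
127.0 254.0 (np.float64(344.20460358056266), np.float64(251.076726342711)) [545.86634481  33.50819918]
t 0.1 tcp [192.2 461.2 222.4] F [-0.5  0.2 -0.5] T [-0.03  0.01 -0.01] gw 85.4 gf 0.0
ROT [-0.001 -0.    -0.163] rows 1.3040367194652551 then SHIFT [-256.5  -51.7  117.4] rows 6.151930934529616
t 0.1 tcp [192.2 461.2 222.4] F [-0.5  0.2 -0.5] T [-0.03  0.01 -0.01] gw 85.4 gf 0.0
ROT [-0.001 -0.    -0.163] rows 1.3040367194652551 then SHIFT [-256.5  -51.7    0.4] rows 6.151930934529616
```

Call:
drive_tool(
  xyz=[
    [0, 0, 0],
    [0, 0, 0],
    [-32, -6.5, 0],
    [-32, -6.5, 0],
    [-32, -6.5, 0],
    [-32, -6.5, 0],
    [-32, -6.5, 0],
    [-32, -6.5, 0],
    [-32, -6.5, 0],
    [-32, -6.5, 0],
    [0, 0, 38],
    [0, 0, 38],
  ],
  delta_rot=[
    [0, 0, -0.08],
    [0, 0, -0.08],
    [0, 0, 0],
    [0, 0, 0],
    [0, 0, 0],
    [0, 0, 0],
    [0, 0, 0],
    [0, 0, 0],
    [0, 0, 0],
    [0, 0, 0],
    [0, 0, 0],
    [0, 0, 0],
  ],
  fingers=0,
)

```text
time_s: 1.1
tcp_pos: [431.9, 351.3, 147.0]
tcp_rot: [0.372, 3.117, 0.005]
force: [0.4, 0.7, -2.2]
grip_width: -0.001
grasp_force: 0.0
```

Run:
```python
from h import *
plan([430,352,88],Rtool(1.339))
im=robot.read_camera("side"); cv2.imwrite("pics/s1.png",im[:,:,::-1])
```

```text
t 1.1 tcp [431.9 351.3 147. ] F [ 0.4  0.7 -2.2] T [ 0.02  0.03 -0.03] gw -0.1 gf 0.0
ROT [ 0.003  0.003 -0.006] rows 0.05641411253408455 then SHIFT [ 2.   0.2 59. ] rows 1.4145485251578165
```

View pics/s1.png

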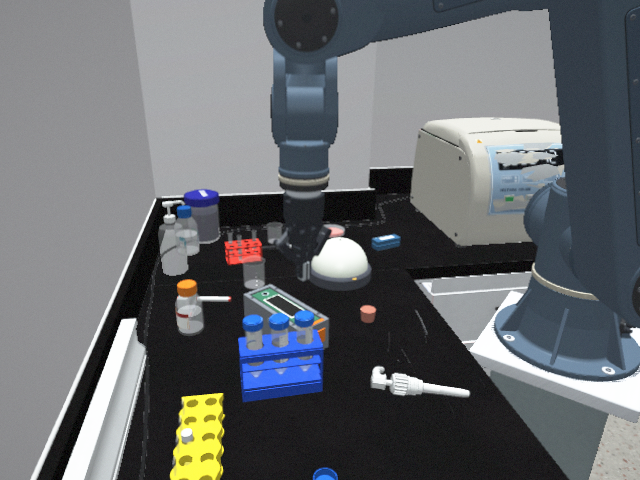

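The side view shows the closed fingertips at about (304,278), apparently above the orange end of the nest. I'll check that by projection.

Run:
```python
from h import *
print(proj("side",[431.9,351.3,133]),proj("side",[430,352,71]),proj("side",[545.9,33.5,105]))
```

```text
[301.81148136 289.4322398 ] [302.32301148 317.1207644 ] [339.61121621 239.5757819 ]
```

Call:
drive_tool(
  xyz=[
    [2, 0, 20],
    [0, 0, 20],
    [0, 0, 12],
    [0, 0, 5],
    [0, 0, 4],
    [0, 0, 4],
  ],
  delta_rot=[
    [0, 0, 0],
    [0, 0, 0],
    [0, 0, 0],
    [0, 0, 0],
    [0, 0, 0],
    [0, 0, 0],
  ],
)

```text
time_s: 1.65
tcp_pos: [427.5, 352.3, 82.5]
tcp_rot: [0.368, 3.119, 0.001]
force: [0.4, -0.5, 0.2]
grip_width: 0.001
grasp_force: 0.0
```

Call:
drive_tool(
  xyz=[
    [0, 0, 4],
    [0, 0, 4],
    [0, 0, 4],
    [0, 0, 4],
    [0, 0, 4],
    [0, 0, 0],
  ],
  delta_rot=[
    [0, 0, 0],
    [0, 0, 0],
    [0, 0, 0],
    [0, 0, 0],
    [0, 0, 0],
    [0, 0, 0],
  ],
)

```text
time_s: 2.15
tcp_pos: [427.0, 351.7, 61.1]
tcp_rot: [-0.368, -3.119, 0.001]
force: [-0.1, -0.1, -0.4]
grip_width: 0.0
grasp_force: 0.0
```

Run:
```python
from h import *
plan([430,352,53],Rtool(1.339))
im=robot.read_camera("side"); cv2.imwrite("pics/s2.png",cv2.resize(im[200:380,200:440,::-1],None,fx=3,fy=3,interpolation=2))
```

```text
t 2.15 tcp [427.  351.7  61.1] F [-0.1 -0.1 -0.4] T [ 0.05 -0.    0.04] gw 0.0 gf 0.0
ROT [-0.001 -0.    -0.003] rows 0.024486964703384177 then SHIFT [-2.9  1.   8.1] rows 0.19443276560502032
```

View pics/s2.png

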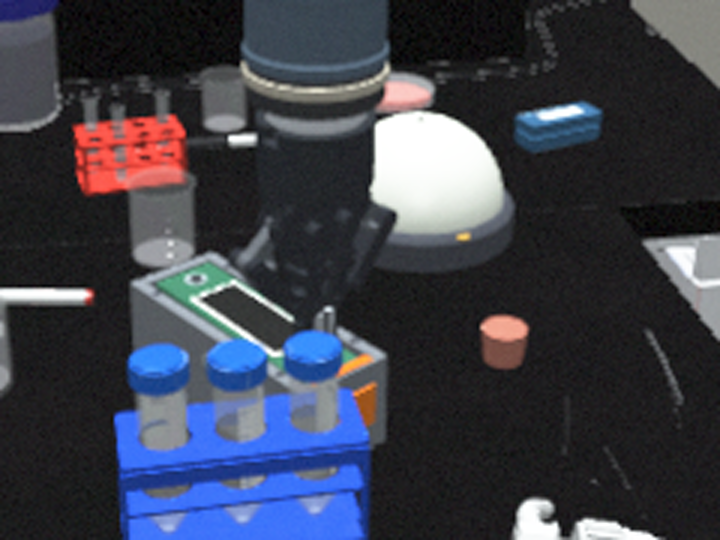

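The crop shows the carrier still level and the fingertip behind the right blue cap, at about (308,305) in the full image. There is no contact force yet, so I'll check from the top before going on.

Run:
```python
from h import *
s=robot.read_camera("side")[:,:,::-1].copy();t=robot.read_camera("top")[:,:,::-1].copy()
a=cv2.resize(s[260:360,240:340],(400,400),interpolation=2);b=cv2.resize(t[230:350,160:280],(400,400),interpolation=2)
def mk(im,n,p,x0,y0,f,c):
    u=(proj(n,p)-[x0,y0])*f;cv2.circle(im,tuple(int(v) for v in u),3,c,1)
for n,im,x0,y0,f in (("side",a,240,260,4),("top",b,160,230,400/120)):
    for z,c in((47,(0,0,255)),(61,(0,255,255)),(110,(255,0,255))): mk(im,n,[427,351.7,z],x0,y0,f,c)
    Y=-.232;e=np.array([np.cos(Y),np.sin(Y)]);g=np.array([-e[1],e[0]])
    for sx in(-1,1):
        for sy in(-1,1): mk(im,n,[*(np.array([488.2,338.5])+sx*98*e+sy*37.5*g),72],x0,y0,f,(255,255,0))
cv2.imwrite("pics/c2.png",np.hstack([a,b]))
```

```text
(no output)
```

View pics/c2.png

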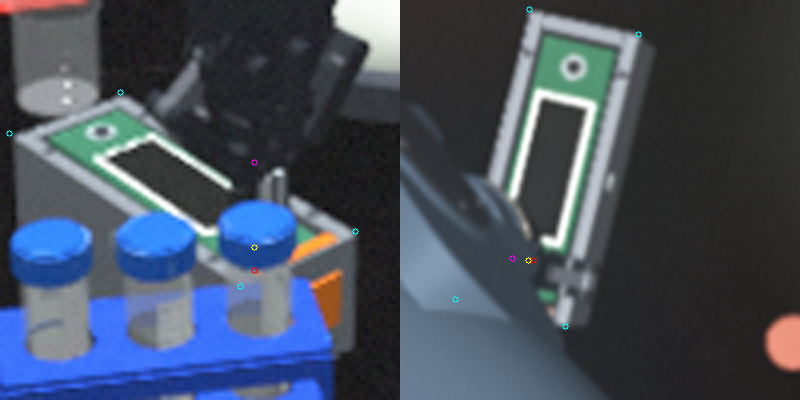

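The nest outline projects correctly in both views. The fingertips are hidden behind the cap, so I'll measure whether the far end has risen by its white ring.

Run:
```python
from h import *
print(getattr(robot,"finger_overhang",None), robot.observe()["force"])
def ring(n,im,u):
    x,y=int(u[0]),int(u[1]);m=np.zeros(im.shape[:2],bool);h=cv2.cvtColor(im,cv2.COLOR_RGB2HSV)
    m[y-14:y+10,x-11:x+12]=((h[:,:,1]<70)&(h[:,:,2]>130))[y-14:y+10,x-11:x+12]
    return [(c[:,0].mean(0).round(1).tolist(),cv2.contourArea(c)) for c in blobs(m,4)]
P=[554.8,323.8,71]
for n in("side","top"):
    u=proj(n,P)
    old=cv2.imread(f"pics/{n}0.png")[:,:,::-1].copy();new=robot.read_camera(n)
    print(n,u.round(1),ring(n,old,u),ring(n,new,u))
    d=cv2.absdiff(old,new).max(2);x,y=u.astype(int);print("diff",d[y-20:y+15,x-20:x+20].max())
for z in(133,200,300,350):print(proj("side",[431.9,351.3,z]))
```

```text
14.0 [ 0.27793273 -0.28351667  0.13702805]
side [264.2 293.7] [([256.6, 300.4], 19.0), ([268.5, 298.4], 18.5), ([264.8, 293.5], 17.5), ([261.8, 285.7], 130.0)] [([256.6, 300.6], 16.0), ([268.8, 298.1], 21.0), ([264.6, 292.5], 18.0), ([261.7, 286.1], 135.5)]
diff 138
top [211.5 249.5] [([205.8, 257.5], 12.5), ([211.9, 249.5], 46.0), ([209.2, 238.7], 75.0)] [([205.3, 257.5], 10.5), ([211.5, 249.9], 44.0), ([209.2, 238.6], 77.0)]
diff 38
[301.81148136 289.4322398 ]
[301.85278296 258.39136453]
[301.91160122 208.60879399]
[301.9393049  181.98964449]
```

Run:
```python
from h import *
s1=cv2.imread("pics/s1.png");s=robot.read_camera("side")[:,:,::-1].copy();t=robot.read_camera("top")[:,:,::-1].copy()
f=lambda im,x,y:cv2.resize(im[y:y+50,x:x+40],(320,400),interpolation=2)
a=np.hstack([f(s1,284,245),f(s,284,275)])
b=cv2.resize(t[290:340,185:235],(160,160));
c=np.hstack([f(s1,284,245),f(s,284,275)]);c=(255*(c/255.)**.45).astype(np.uint8)
tt=(255*(t[285:335,190:230]/255.)**.45).astype(np.uint8);c=np.hstack([c,cv2.resize(tt,(160*2,400))[:,:160*1+0]]) if 0 else c
d=cv2.resize(tt,(160,200));c=np.hstack([c,np.vstack([d,d*0])])
cv2.imwrite("pics/c3.png",c)
```

```text
(no output)
```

View pics/c3.png

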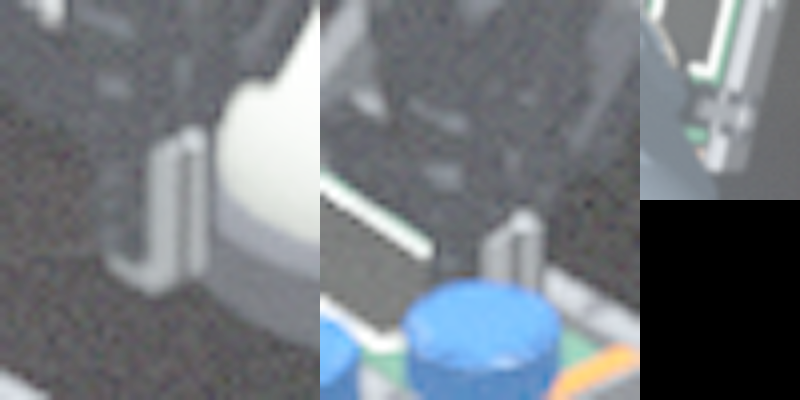

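The crop shows the shut fingertips ending near row 282 at TCP height 147 mm. That is higher than the model predicts, so the tips are probably only just reaching the carrier now. I'll keep pressing in small steps and watch the force and the tip.

Call:
drive_tool(
  xyz=[
    [0, 0, 3],
    [0, 0, 3],
    [0, 0, 2],
  ],
  delta_rot=[
    [0, 0, 0],
    [0, 0, 0],
    [0, 0, 0],
  ],
)

```text
time_s: 2.75
tcp_pos: [427.1, 352.0, 53.5]
tcp_rot: [-0.368, -3.12, -0.0]
force: [-2.0, 0.9, 1.8]
grip_width: 0.0
grasp_force: 1.4
```

```bash
cat >> h.py <<'E'
def ringz():
    """far white ring of carrier: triangulate from both views"""
    R={}
    for n in("side","top"):
        im=robot.read_camera(n);h=cv2.cvtColor(im,cv2.COLOR_RGB2HSV);g=((h[:,:,0]>60)&(h[:,:,0]<92)&(h[:,:,1]>80)&(h[:,:,2]>40))
        R[n]=[rect(n,c,71)for c in blobs(g,60)],[(c[:,0].min(0).tolist(),c[:,0].max(0).tolist())for c in blobs(g,60)]
    print(R)
E
python3 - <<'E'
from h import *
s=robot.observe();print(s["tcp_pos"],s["force"],s["q"].round(4))
ringz()
old=cv2.imread("pics/side0.png");new=robot.read_camera("side")[:,:,::-1].copy();cv2.imwrite("pics/s4.png",new)
for n,im in(("old",old),("new",new)):
    h=cv2.cvtColor(im,cv2.COLOR_BGR2HSV);g=((h[:,:,0]>60)&(h[:,:,0]<92)&(h[:,:,1]>80)&(h[:,:,2]>40))
    print(n,[(c[:,0].min(0).tolist(),c[:,0].max(0).tolist(),cv2.contourArea(c))for c in blobs(g,60)])
E
```

```text
[427.06637555 351.98112014  53.46726419] [-1.97070374  0.88509237  1.77492569] [ 6.891e-01  4.102e-01 -2.028e-01  9.578e-01  4.000e-04  9.237e-01]
{'side': ([[545.0, 333.0, 125.1, 50.8, -0.838]], [([253, 283], [278, 311])]), 'top': ([[502.8, 335.2, 136.7, 50.1, -0.206]], [([198, 241], [223, 306])])}
old [([252, 288], [278, 311], 150.5)]
new [([253, 283], [278, 311], 240.0)]
```

Contact: 1.8 N, and the far end is rising. The tips stand about 10 to 14 mm above the reported TCP, not below it. I'll go on by force and by the camera.

Call:
drive_tool(
  xyz=[
    [0, 0, 3],
    [0, 0, 3],
    [0, 0, 3],
    [0, 0, 3],
    [0, 0, 3],
    [0, 0, 3],
    [0, 0, 0],
  ],
  delta_rot=[
    [0, 0, 0],
    [0, 0, 0],
    [0, 0, 0],
    [0, 0, 0],
    [0, 0, 0],
    [0, 0, 0],
    [0, 0, 0],
  ],
)

```text
time_s: 3.48
tcp_pos: [427.0, 351.6, 35.1]
tcp_rot: [-0.368, -3.12, 0.001]
force: [-0.5, 0.1, -0.6]
grip_width: 0.003
grasp_force: 0.0
```

Run:
```python
from h import *
s=robot.observe();print(s["tcp_pos"],s["force"])
ringz()
```

```text
[427.04255397 351.6026863   35.10383596] [-0.47058882  0.13460583 -0.55124629]
{'side': ([[543.1, 308.4, 155.5, 57.0, -0.558]], [([256, 276], [284, 311])]), 'top': ([[512.9, 335.2, 101.6, 49.8, -0.133]], [([197, 245], [220, 293])])}
```

Call:
drive_tool(
  xyz=[
    [0, 0, 3],
    [0, 0, 3],
    [0, 0, 2],
    [0, 0, 0],
  ],
  delta_rot=[
    [0, 0, 0],
    [0, 0, 0],
    [0, 0, 0],
    [0, 0, 0],
  ],
)

```text
time_s: 3.92
tcp_pos: [427.5, 352.7, 30.4]
tcp_rot: [0.367, 3.119, 0.004]
force: [-16.3, -7.9, 53.7]
grip_width: -0.0
grasp_force: 26.0
```

Call:
drive_tool(
  xyz=[
    [0, 0, 2],
    [0, 0, 0],
  ],
  delta_rot=[
    [0, 0, 0],
    [0, 0, 0],
  ],
)

```text
time_s: 4.08
tcp_pos: [427.3, 353.0, 29.5]
tcp_rot: [0.367, 3.119, 0.005]
force: [-27.3, -11.2, 73.0]
grip_width: 0.001
grasp_force: 35.9
```

Run:
```python
from h import *
s=robot.observe();print(s["tcp_pos"],s["force"])
ringz()
```

```text
[427.27491672 352.95732156  29.50422848] [-27.26755002 -11.151467    72.97300731]
{'side': ([[543.6, 298.8, 171.1, 57.1, -0.599]], [([258, 273], [285, 311])]), 'top': ([[505.1, 338.0, 104.3, 50.0, -0.107]], [([195, 248], [218, 297])])}
```

The stop is reached: the force has climbed and the top is sloping. Next I retract, open the fingers and plan the tilted approach.

Call:
drive_tool(
  xyz=[
    [0, 0, -20],
    [0, 0, -40],
    [0, 0, -40],
    [0, 0, -20],
    [0, 0, 0],
  ],
  delta_rot=[
    [0, 0, 0],
    [0, 0, 0],
    [0, 0, 0],
    [0, 0, 0],
    [0, 0, 0],
  ],
)

```text
time_s: 4.6
tcp_pos: [429.1, 353.4, 150.7]
tcp_rot: [0.367, 3.115, 0.008]
force: [0.3, 0.0, -0.0]
grip_width: 0.003
grasp_force: 0.0
```

Run:
```python
from h import *
plan([533.8,327.7,114.1],Rtool(1.339,.52,-.232))
plan([533.8,327.7,160],Rtool(1.339,.52,-.232))
ringz()
```

```text
t 4.6 tcp [429.1 353.4 150.7] F [ 0.3  0.  -0. ] T [ 0.02  0.   -0.02] gw 0.3 gf 0.0
ROT [ 0.005 -0.516 -0.004] rows 4.125496065858881 then SHIFT [-75.4  -1.   85.3] rows 2.045242274425451
t 4.6 tcp [429.1 353.4 150.7] F [ 0.3  0.  -0. ] T [ 0.02  0.   -0.02] gw 0.3 gf 0.0
ROT [ 0.005 -0.516 -0.004] rows 4.125496065858881 then SHIFT [-98.2  -1.   45.5] rows 2.353906340880787
{'side': ([[539.0, 309.8, 147.2, 57.2, -0.559]], [([257, 277], [287, 311])]), 'top': ([[509.6, 336.1, 94.2, 50.9, -0.148]], [([196, 248], [220, 293])])}
```

Call:
drive_tool(
  xyz=[
    [0, 0, 0],
    [0, 0, 0],
    [0, 0, 0],
    [0, 0, 0],
    [0, 0, 0],
    [-25, 0, 10],
    [-25, 0, 12],
    [-25, -1, 12],
    [-23, 0, 12],
    [0, 0, 0],
    [0, 0, 0],
  ],
  delta_rot=[
    [0, -0.103, 0],
    [0, -0.103, 0],
    [0, -0.103, 0],
    [0, -0.103, 0],
    [0, -0.104, 0],
    [0, 0, 0],
    [0, 0, 0],
    [0, 0, 0],
    [0, 0, 0],
    [0, 0, 0],
    [0, 0, 0],
  ],
  fingers=80,
)

```text
time_s: 5.62
tcp_pos: [532.1, 324.5, 152.3]
tcp_rot: [0.31, 2.611, -0.084]
force: [-1.1, -0.7, -0.2]
grip_width: 0.938
grasp_force: 0.0
```

Run:
```python
from h import *
plan([533.8,327.7,114.1],Rtool(1.339,.52,-.232))
o=robot.observe();R=Rn.from_rotvec(o["tcp_rot"]);p=o["tcp_pos"]
s=robot.read_camera("side")[:,:,::-1].copy();t=robot.read_camera("top")[:,:,::-1].copy()
cv2.imwrite("pics/sraw5.png",s);cv2.imwrite("pics/traw5.png",t)
g=lambda im:(255*(im/255.)**.6).astype(np.uint8)
a=cv2.resize(g(s)[220:320,235:335],(400,400),interpolation=2);b=cv2.resize(g(t)[225:325,170:270],(400,400),interpolation=2)
def mk(im,n,q,x0,y0,c):
    u=(proj(n,q)-[x0,y0])*4;cv2.circle(im,tuple(int(v) for v in u),3,c,1)
e=np.array([.973,-.23,0]);y=np.array([.23,.973,0]);c0=np.array([488.2,338.5,55]);d=.868*e+np.array([0,0,.497]);nn=-.497*e+np.array([0,0,.868])
for n,im,x0,y0 in(("side",a,235,220),("top",b,170,225)):
    for k,c in((0,(0,0,255)),(-26,(0,255,255))): 
        for w in(-40,40): mk(im,n,p+R.apply([0,w,k]),x0,y0,c)
    for sg in(-25,25): mk(im,n,c0+85*d+16*nn+sg*y,x0,y0,(255,0,255)); mk(im,n,c0+85*d+sg*y,x0,y0,(255,255,0))
cv2.imwrite("pics/c5.png",np.hstack([a,b]))
```

```text
t 5.6167 tcp [532.1 324.5 152.3] F [-1.1 -0.7 -0.2] T [0.09 0.43 0.02] gw 80.1 gf 0.0
ROT [-0.004 -0.005 -0.003] rows 0.05953965831381055 then SHIFT [18.2  3.5 33.7] rows 0.8073840511040672
```

View pics/c5.png

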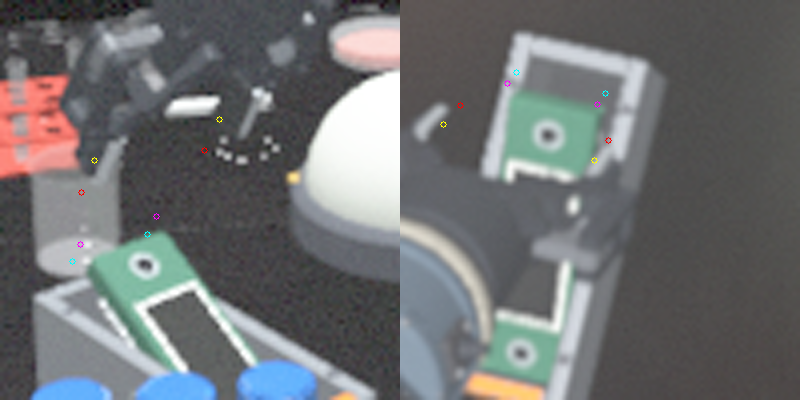

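The crop shows the tilted open gripper behind and above the raised green end. The end's top corners are at side (257,286) and (275,279), and top (198,248) and (221,252). I'll triangulate those to get the real tilt.

```bash
cat >> h.py <<'E'
def tri(us,ut):
    o1,d1=ray("side",us);o2,d2=ray("top",ut)
    a=np.linalg.lstsq(np.column_stack([d1,-d2]),o2-o1,rcond=None)[0]
    p,q=o1+a[0]*d1,o2+a[1]*d2
    return ((p+q)/2).round(1),np.linalg.norm(p-q).round(1)
def ringpix(n,im,box):
    x0,x1,y0,y1=box;h=cv2.cvtColor(im,cv2.COLOR_BGR2HSV);m=np.zeros(im.shape[:2],bool)
    m[y0:y1,x0:x1]=((h[:,:,1]<75)&(h[:,:,2]>120))[y0:y1,x0:x1]
    return [(c[:,0].mean(0).round(1).tolist(),cv2.contourArea(c)) for c in blobs(m,4)]
E
python3 - <<'E'
from h import *
print(tri((257,286.2),(198,248)),tri((275,278.8),(220.8,251.7)))
s=cv2.imread("pics/sraw5.png");t=cv2.imread("pics/traw5.png")
a=ringpix("side",s,(264,277,281,292));b=ringpix("top",t,(200,214,252,264));c=ringpix("top",t,(193,206,306,321))
print(a,b,c); print(tri(a[0][0],b[0][0]))
E
```

```text
(array([554.2, 347.3,  99.9]), np.float64(1.2)) (array([546. , 297.7,  99.5]), np.float64(1.3))
[([270.6, 285.9], 34.0)] [([206.5, 258.5], 43.0)] [([199.9, 312.6], 37.0)]
(array([531.8, 328.6,  99.6]), np.float64(0.3))
```

Run:
```python
from h import *
e=np.array([.973,-.23,0]);y=np.array([.23,.973,0]);c0=np.array([488.2,338.5,55]);d=.868*e+np.array([0,0,.497]);nn=-.497*e+np.array([0,0,.868])
P=lambda s,w,h:c0+(s-7)*d+w*y+h*nn
for n in("side","top"):
    print(n,"nearring",proj(n,P(-68.4,0,16)).round(1),"ring",proj(n,P(68.4,0,16)).round(1),"corners",proj(n,P(85,25,16)).round(1),proj(n,P(85,-25,16)).round(1),proj(n,P(85,25,0)).round(1),proj(n,P(85,-25,0)).round(1))
print("grip s=70,n=8",P(70,0,8), "tip target n=-6",P(70,0,-6))
# inner white border corners would refine; sub-pixel silver pads:
s=cv2.imread("pics/sraw5.png",0)
print(s[240:268:2,288:306]);print(s[250:270:2,250:272])
```

```text
side nearring [306.5 336.8] ring [270.5 285.8] corners [256.8 283.5] [275.7 276.6] [254.9 287.9] [273.7 280.9]
top nearring [199.7 312.9] ring [206.8 258.3] corners [196.6 248.8] [219. 254.] [198.8 246. ] [221.  251.2]
grip s=70,n=8 [537.538884 326.83716   93.255   ] tip target n=-6 [544.309018 325.23682   81.103   ]
[[ 31  27  28  31  33  30  34  43  49  41  36  33  33  35  46  45  32  31]
 [ 26  28  31  32  33  28  30  32  41  48 131 171 128  47  37  28  30  32]
 [177 130  30  30  29  35  30  34  30  35  85 138 148 207 175  37  29  30]
 [171  53  34  34  32  31  30  34  34  59  98 112 140 128  68  51  25  24]
 [ 39  32  30  34  33  31  37  34  50  95  89  47  28  29  23  26  29  31]
 [ 24  29  36  29  28  32  35  45  93  92  50  29  28  24  28  33  31  29]
 [ 27  32  29  34  34  36  41  87  95  56  21  25  30  23  29  23  25  22]
 [ 26  32  84  78  29  28  46  59  42  30  30  28  35  92  86  26  27  26]
 [ 25  32  29  27  27  27  30  28  26  29  27  21  27  29  20  93  84  29]
 [ 12 114 101 108 101  25  28  26  27  29  27  27  79  76  32  27  28  31]
 [ 26  28  24  24  29  27 110 1
[... 500 characters left out ...]
3  31  31  35  51  88  76  30
   25  29  20  29]
 [159 157 157 139  85  34  40  44  44  38  38  54 108 123 120  83  34  30
   30  21  24  29]
 [147 145 136  91  33  33  39  33  33  34  36  94 117 118  97  63  31  30
   30  26  29  24]
 [142 145 141 122  79  49  44  38  37  42  91 119 119 100  74  55  27  26
   29  25  33  26]
 [ 90  91  88  88  80  56  39  36  31  86 118 120 102  86  64  34  21  21
   22  27  27  27]
 [ 80  83  78  78  79  88  82  81  96 110 120 115  89  79  58  28  25  28
   28  29  28  27]
 [104 107 107 106 102 100 103 101 106 108 107  96  99  89  63  32  28  26
   26  31  29  31]
 [ 99  98  97 101 100 102 101 100 101  98 100  97  99  89  61  31  27  30
   29  27  32  29]]
```

The slid-and-tipped model (0.52 rad, slipped 7 mm to the pocket wall) matches all corners to within 1 px. I'll approach along the bar's normal.

Run:
```python
from h import *
plan([543.9,325.4,87.8],Rtool(1.339,.52,-.232))
```

```text
t 5.7167 tcp [531.1 325.3 152.8] F [ 0.2 -1.1 -0.5] T [ 0.08  0.39 -0.01] gw 79.4 gf 0.0
ROT [-0.003 -0.005 -0.002] rows 0.050632083987656236 then SHIFT [21.5  3.1 62.6] rows 1.5014512317982214
```

Call:
drive_tool(
  xyz=[
    [21, 2.5, 0],
    [0, 0, 20],
    [0, 0, 20],
    [0, 0, 15],
    [0, 0, 8],
    [0, 0, 0],
  ],
  delta_rot=[
    [0, 0, 0],
    [0, 0, 0],
    [0, 0, 0],
    [0, 0, 0],
    [0, 0, 0],
    [0, 0, 0],
  ],
)

```text
time_s: 6.22
tcp_pos: [544.0, 324.6, 87.0]
tcp_rot: [0.307, 2.612, -0.084]
force: [0.2, -1.0, 0.1]
grip_width: 0.935
grasp_force: 0.0
```

Run:
```python
from h import *
plan([553.6,323.1,70.4],Rtool(1.339,.52,-.232))
```

```text
t 6.2167 tcp [544.  324.6  87. ] F [ 0.2 -1.   0.1] T [ 0.08  0.46 -0.02] gw 79.9 gf 0.0
ROT [-0.003 -0.006 -0.001] rows 0.05455261922819342 then SHIFT [-0.2  0.8 19.2] rows 0.4609007962053607
```

Next I go down the last part, then close at 20 N.

Call:
drive_tool(
  xyz=[
    [0, 0.5, 8],
    [0, 0, 6],
    [0, 0, 5],
    [0, 0, 0],
  ],
  delta_rot=[
    [0, 0, 0],
    [0, 0, 0],
    [0, 0, 0],
    [0, 0, 0],
  ],
)

```text
time_s: 6.55
tcp_pos: [554.3, 323.3, 71.7]
tcp_rot: [0.308, 2.61, -0.082]
force: [-1.0, -1.0, 0.4]
grip_width: 0.934
grasp_force: 0.0
```

Call:
drive_tool(
  xyz=[
    [0, 0, 0],
    [0, 0, 0],
    [0, 0, 0],
    [0, 0, 0],
    [0, 0, 0],
    [0, 0, 0],
  ],
  delta_rot=[
    [0, 0, 0],
    [0, 0, 0],
    [0, 0, 0],
    [0, 0, 0],
    [0, 0, 0],
    [0, 0, 0],
  ],
  fingers=40,
  grip_force=20,
)

```text
time_s: 7.05
tcp_pos: [554.5, 324.2, 73.0]
tcp_rot: [0.308, 2.609, -0.079]
force: [-0.1, 6.1, 2.9]
grip_width: 0.578
grasp_force: 27.2
```

Run:
```python
from h import *
s=robot.observe();print(s["tcp_pos"].round(1),s["force"].round(2),"tool F",Rn.from_rotvec(s["tcp_rot"]).inv().apply(s["force"]).round(1),s["grip_width"]*85.4,s["grasp_force"])
s=robot.read_camera("side")[:,:,::-1].copy();t=robot.read_camera("top")[:,:,::-1].copy()
cv2.imwrite("pics/sraw6.png",s);cv2.imwrite("pics/traw6.png",t)
print(ringpix("side",s,(264,277,280,292)),ringpix("top",t,(200,214,250,266)))
```

```text
[554.5 324.2  73. ] [-0.08  6.07  2.95] tool F [-0.2  5.9 -3.3] 49.391620123254405 27.20848113298416
[([270.7, 285.8], 33.5)] [([206.3, 257.4], 19.0)]
```

The carrier is gripped at an opening of 49.4 mm. I'll firm up the grip and lift straight up.

Call:
drive_tool(
  xyz=[
    [0, 0.4, 0],
    [0, 0, 0],
    [0, 0, 0],
    [-1.5, 0, -2.6],
    [-2.5, 0, -4.3],
    [-5, 0, -8.7],
    [-5, 0, -8.7],
    [-7.5, 0, -13],
    [-7.5, 0, -13],
    [-7.5, 0, -13],
    [-7.5, 0, -13],
    [0, 0, 0],
  ],
  delta_rot=[
    [0, 0, 0],
    [0, 0, 0],
    [0, 0, 0],
    [0, 0, 0],
    [0, 0, 0],
    [0, 0, 0],
    [0, 0, 0],
    [0, 0, 0],
    [0, 0, 0],
    [0, 0, 0],
    [0, 0, 0],
    [0, 0, 0],
  ],
  fingers=30,
  grip_force=90,
)

```text
time_s: 8.15
tcp_pos: [556.2, 324.5, 164.7]
tcp_rot: [0.309, 2.606, -0.077]
force: [1.1, -0.4, -1.5]
grip_width: 0.567
grasp_force: 93.8
```

Run:
```python
from h import *
plan([590,-36,200],Rtool(0))
s=robot.read_camera("side")[:,:,::-1].copy();t=robot.read_camera("top")[:,:,::-1].copy()
cv2.imwrite("pics/sraw7.png",s);cv2.imwrite("pics/traw7.png",t)
for n,im in(("side",s),("top",t)):
    h=cv2.cvtColor(im,cv2.COLOR_BGR2HSV);g=((h[:,:,0]>60)&(h[:,:,0]<92)&(h[:,:,1]>80)&(h[:,:,2]>40))
    print(n,[(c[:,0].min(0).tolist(),c[:,0].max(0).tolist(),cv2.contourArea(c))for c in blobs(g,40)])
```

```text
t 8.15 tcp [556.2 324.5 164.7] F [ 1.1 -0.4 -1.5] T [0.13 0.43 0.06] gw 48.4 gf 93.83957862854004
ROT [0.349 0.437 1.303] rows 11.340361386848555 then SHIFT [-360.5   33.8  -35.3] rows 8.645231955250496
side [([260, 239], [319, 310], 859.0)]
top [([182, 276], [207, 319], 235.5), ([187, 241], [211, 256], 183.5)]
```

Call:
drive_tool(
  xyz=[
    [0, 0, 0],
    [0, 0, 0],
    [0, 0, 0],
    [0, 0, 0],
    [0, 0, 0],
    [0, 0, 0],
    [0, 0, 0],
    [0, 0, 0],
    [0, 0, 0],
    [0, 0, 0],
    [0, 0, 0],
    [0, 0, 0],
  ],
  delta_rot=[
    [0, 0.103, 0],
    [0, 0.103, 0],
    [0, 0.103, 0],
    [0, 0.103, 0],
    [0, 0.103, 0],
    [0, 0, 0.1],
    [0, 0, 0.1],
    [0, 0, 0.1],
    [0, 0, 0.1],
    [0, 0, 0.1],
    [0, 0, 0.1],
    [0, 0, 0.1],
  ],
)

```text
time_s: 9.25
tcp_pos: [554.6, 323.4, 159.2]
tcp_rot: [1.422, 2.801, -0.002]
force: [-1.2, -0.2, -2.5]
grip_width: 0.566
grasp_force: 93.8
```

Call:
drive_tool(
  xyz=[
    [0, 0, 0],
    [0, 0, 0],
    [0, 0, 0],
    [0, 0, 0],
    [0, 0, 0],
    [0, 0, 0],
    [0, 0, 0],
  ],
  delta_rot=[
    [0, 0, 0.1],
    [0, 0, 0.1],
    [0, 0, 0.1],
    [0, 0, 0.1],
    [0, 0, 0.1],
    [0, 0, 0.1],
    [0, 0, 0.03],
  ],
)

```text
time_s: 9.83
tcp_pos: [554.5, 323.4, 159.2]
tcp_rot: [2.221, 2.221, -0.002]
force: [0.3, 0.0, -2.4]
grip_width: 0.566
grasp_force: 93.8
```

Run:
```python
from h import *
plan([546,-40,170],Rtool(0))
```

```text
t 9.8333 tcp [554.5 323.4 159.2] F [ 0.3  0.  -2.4] T [-0.08  0.02  0.07] gw 48.3 gf 93.81091117858887
ROT [-0.001  0.001 -0.   ] rows 0.013073578235390435 then SHIFT [-363.4   -8.5  -10.8] rows 8.713488019523195
```

Call:
drive_tool(
  xyz=[
    [-20, -1, 0],
    [-34, -1, 0],
    [-34, -1, 0],
    [-34, -1, 0],
    [-34, -1, 0],
    [-34, -1, 0],
    [-34, -1, 0],
    [-34, -1, 0],
    [-34, 0, 0],
    [-34, 0, 0],
    [-34, 0, 0],
    [0, 0, 0],
  ],
  delta_rot=[
    [0, 0, 0],
    [0, 0, 0],
    [0, 0, 0],
    [0, 0, 0],
    [0, 0, 0],
    [0, 0, 0],
    [0, 0, 0],
    [0, 0, 0],
    [0, 0, 0],
    [0, 0, 0],
    [0, 0, 0],
    [0, 0, 0],
  ],
)

```text
time_s: 10.83
tcp_pos: [548.3, -41.4, 159.6]
tcp_rot: [2.219, 2.223, -0.003]
force: [1.0, -0.6, -2.4]
grip_width: 0.564
grasp_force: 93.8
```

Run:
```python
from h import *
s=robot.observe();print(s["tcp_pos"],s["force"],s["ft_torque"])
g=lambda im:(255*(im/255.)**.6).astype(np.uint8)
s=robot.read_camera("side")[:,:,::-1].copy();t=robot.read_camera("top")[:,:,::-1].copy()
cv2.imwrite("pics/sraw8.png",s);cv2.imwrite("pics/traw8.png",t)
cv2.imwrite("pics/c8.png",np.hstack([cv2.resize(g(s)[165:295,270:400],(400,400)),cv2.resize(g(t)[180:310,270:400],(400,400))]))
```

```text
[548.30658384 -41.39059258 159.59387949] [ 1.02325858 -0.62790094 -2.42602483] [-0.13517405 -0.00853527  0.00882079]
```

View pics/c8.png

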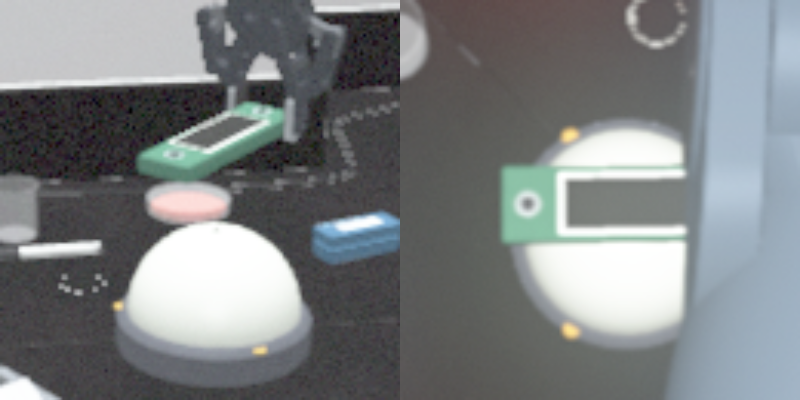

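The crop shows the carrier held level above the dome, with its free ring at side crop (172,155) and top crop (527,204). Its far ring is visible in the side view at crop (262,108). I'll triangulate the centre and tilt.

```bash
cat >> h.py <<'E'
def ringc(im,u,r=6):
    """sub-pixel centre of white ring near u: weighted by low saturation and brightness, best local blob"""
    x,y=int(round(u[0])),int(round(u[1]));w=im[y-r:y+r+1,x-r:x+r+1].astype(float)
    h=cv2.cvtColor(im,cv2.COLOR_BGR2HSV)[y-r:y+r+1,x-r:x+r+1].astype(float)
    m=np.clip(110-h[:,:,1],0,None)*1.0
    ys,xs=np.mgrid[y-r:y+r+1,x-r:x+r+1];return ((xs*m).sum()/m.sum(),(ys*m).sum()/m.sum())
def pose(s,t,us1,us2,ut,head=-np.pi/2,r=(4,3)):
    for _ in range(2): us1,us2=ringc(s,us1,r[1]),ringc(s,us2,r[1])
    for _ in range(2): ut=ringc(t,ut,r[0])
    p,e=tri(us1,ut); o,d=ray("side",us2); nrm=np.array([-np.sin(head),np.cos(head),0])
    q=o+d*(nrm@(p-o))/(nrm@d)
    print("pix",np.round([us1,us2,ut],1).tolist(),"p",p,e,"q",q.round(1),"dist",np.linalg.norm(p-q).round(1),"tilt",np.arctan2(q[2]-p[2],np.linalg.norm((q-p)[:2])).round(3))
    return p,q
E
python3 - <<'E'
from h import *
s=cv2.imread("pics/sraw8.png");t=cv2.imread("pics/traw8.png")
pose(s,t,(270+172*.325,165+155*.325),(270+262*.325,165+108*.325),(311.3,246.3))
h=cv2.cvtColor(t,cv2.COLOR_BGR2HSV);g=((h[:,:,0]>60)&(h[:,:,0]<92)&(h[:,:,1]>60)&(h[:,:,2]>60));g[:,335:]=0;g[:230]=0;g[265:]=0
c=max(blobs(g,40),key=cv2.contourArea);print(c[:,0].min(0),c[:,0].max(0))
for zz in(190,195,200): print(zz,rect("top",c,zz))
E
```

```text
pix [[326.5, 213.4], [354.8, 200.1], [311.0, 245.9]] p [544.9 101.3 196.6] 1.8 q [544.9 -33.7 195.6] dist 135.0 tilt -0.008
[302 233] [334 259]
190 [548.1, 89.6, 63.1, 52.0, -1.507]
195 [547.5, 89.6, 62.8, 51.8, -1.507]
200 [546.8, 89.5, 62.5, 51.6, -1.507]
```

Call:
drive_tool(
  xyz=[
    [0, 0, 20],
    [0, 0, 20],
    [0, 0, 15],
    [0, 0, 6],
    [0, 0, 4],
    [0, 0, 0],
    [0, 0, 0],
  ],
  delta_rot=[
    [0, 0, 0],
    [0, 0, 0],
    [0, 0, 0],
    [0, 0, 0],
    [0, 0, 0],
    [0, 0, 0],
    [0, 0, 0],
  ],
)

```text
time_s: 11.52
tcp_pos: [549.5, -36.0, 96.2]
tcp_rot: [2.213, 2.228, 0.001]
force: [0.0, 1.4, -1.7]
grip_width: 0.565
grasp_force: 93.8
```

Run:
```python
from h import *
s0=cv2.imread("pics/side0.png",0).astype(float)
p=s0[234:245,332:348]
w=np.clip(np.median(p)-25-p,0,None)*(p>0);ys,xs=np.mgrid[234:245,332:348]
i=np.unravel_index(np.argmin(s0[237:243,335:346]),(6,11));print(i[1]+335,i[0]+237,s0[236:243,336:345].astype(int))
ds=(i[1]+335,i[0]+237);print("dot",tri(ds,(344.2,251.08)))
o=robot.observe();print(o["tcp_pos"].round(1),o["force"].round(1))
s=robot.read_camera("side")[:,:,::-1].copy();t=robot.read_camera("top")[:,:,::-1].copy()
cv2.imwrite("pics/sraw9.png",s);cv2.imwrite("pics/traw9.png",t)
P=np.array([545.5,101.5,132]);Q=P-[0,136.8,0]
print(proj("side",P),proj("side",Q),proj("top",P))
pose(s,t,proj("side",P),proj("side",Q),proj("top",P))
h=cv2.cvtColor(t,cv2.COLOR_BGR2HSV);g=((h[:,:,0]>60)&(h[:,:,0]<92)&(h[:,:,1]>60)&(h[:,:,2]>60));g[:,335:]=0;g[:230]=0;g[270:]=0
c=max(blobs(g,40),key=cv2.contourArea);print(rect("top",c,132))
# subpixel x-edges of green strip on cols 305..313 in top
G=t[:,:,1].astype(float)-t[:,:,2]
for col in(305,307,316,318):
    pr=G[232:270,col];hi=pr.max()/2;k=np.where(pr>hi)[0];a,b=k[0],k[-1]
    ya=232+a-(pr[a]-hi)/(pr[a]-pr[a-1]);yb=232+b+(pr[b]-hi)/(pr[b]-pr[b+1])
    print(col,at("top",(col,ya),132).round(1),at("top",(col,yb),132).round(1),at("top",(col,(ya+yb)/2),132).round(1))
r=G[246:250].mean(0);r=G[240:243].mean(0)*.5+G[251:254].mean(0)*.5;print("row",r[296:306].round(0), at("top",(302,247),132))
```

```text
345 237 [[131 119 113 113  97  66  44  28  28]
 [196 206 226 237 219 187 185 159 103]
 [253 254 255 255 252 252 253 252 244]
 [255 255 255 241 214 252 255 255 255]
 [255 255 254 247 240 251 255 255 255]
 [255 255 255 255 255 255 255 255 255]
 [255 255 255 255 255 255 255 255 255]]
dot (array([539.1,  30.7, 113.9]), np.float64(13.0))
[549.5 -36.   96.2] [ 0.   1.4 -1.7]
[325.31526523 237.95750206] [353.82031633 222.51494045] [311.95620286 249.91607881]
pix [[325.1, 236.5], [353.8, 221.6], [310.6, 249.6]] p [545.2 103.9 136.8] 1.2 q [545.2 -34.3 135. ] dist 138.2 tilt -0.013
[546.5, 89.0, 66.5, 48.4, 1.571]
305 [571. 116.] [521.4 116. ] [546.1 116. ]
307 [571.4 111.8] [521.5 111.9] [546.4 111.8]
316 [570.9  93. ] [522.1  93.2] [546.4  93.1]
318 [570.8  88.8] [522.5  89. ] [546.6  88.9]
row [ 2.  2.  2.  2.  2.  6. 26. 51. 65. 67.] [551.73622789 122.25328355]
```

Call:
drive_tool(
  xyz=[
    [-2.6, -0.9, 3],
    [0, 0, 3],
    [0, 0, 2],
    [0, 0, 1],
    [0, 0, 0],
    [0, 0, 0],
    [0, 0, 0],
  ],
  delta_rot=[
    [0, 0, 0],
    [0, 0, 0],
    [0, 0, 0],
    [0, 0, 0],
    [0, 0, 0],
    [0, 0, 0],
    [0, 0, 0],
  ],
)

```text
time_s: 12.2
tcp_pos: [548.5, -39.2, 87.1]
tcp_rot: [2.214, 2.227, 0.001]
force: [-2.5, -4.3, 7.1]
grip_width: 0.565
grasp_force: 95.0
```

```bash
cat >> h.py <<'E'
def meas(tag,ztop,yc=35):
    o=robot.observe();print(o["tcp_pos"].round(1),"F",o["force"].round(1),"T",o["ft_torque"].round(2))
    ims=[[robot.read_camera(n)[:,:,::-1].astype(np.float32) for _ in range(3)] for n in("side","top")]
    s,t=[np.mean(i,0).astype(np.uint8) for i in ims];cv2.imwrite(f"pics/s{tag}.png",s);cv2.imwrite(f"pics/t{tag}.png",t)
    P=np.array([546,yc+68.4,ztop]);Q=P-[0,136.8,0]
    p,q=pose(s,t,proj("side",P),proj("side",Q),proj("top",P))
    ut=proj("top",P)
    for _ in range(3): ut=ringc(t,ut,4)
    r=at("top",ut,ztop);G=t[:,:,1].astype(float)-t[:,:,2]
    X=[]
    for col in(305,307,309,316,318,320,322):
        pr=G[232:270,col];hi=pr.max()/2;k=np.where(pr>hi)[0];a,b=k[0],k[-1]
        ya=232+a-(pr[a]-hi)/(pr[a]-pr[a-1]);yb=232+b+(pr[b]-hi)/(pr[b]-pr[b+1]);X.append(at("top",(col,(ya+yb)/2),ztop))
    X=np.array(X);f=np.polyfit(X[:,1]-33.5,X[:,0],1);
    f0=np.median(X[:,0])
    e=G[240:243].mean(0)*.5+G[252:255].mean(0)*.5;hi=e[304:308].max()/2;k=np.where(e[295:]>hi)[0][0]+295;c=k-(e[k]-hi)/(e[k]-e[k-1])
    print("ring yc",(r[1]-68.4).round(2),"end yc",(at("top",(c,247),ztop)[1]-85).round(2),"x mid",f0.round(2),"x@dot",f[1].round(2),"slope",f[0].round(3))
E
python3 - <<'E'
from h import *
meas("10",126)
print(tri((340.1,239.2),(344.2,251.08)))
E
```

```text
[548.5 -39.2  87.1] F [-2.5 -4.3  7.1] T [-0.2   0.52  0.18]
pix [[326.2, 239.5], [353.4, 223.4], [312.0, 250.2]] p [544.5 100.9 128.2] 2.0 q [544.5 -31.4 130.8] dist 132.3 tilt 0.02
ring yc 33.07 end yc 34.04 x mid 545.24 x@dot 545.95 slope -0.013
(array([545.2,  33.3, 106.2]), np.float64(1.1))
```

Contact is made (about 9 N), and the centre agrees with the dot to within 0.5 mm. I'll ease off until the force is light.

Call:
drive_tool(
  xyz=[
    [0, 0, -0.3],
    [0, 0, 0],
    [0, 0, 0],
  ],
  delta_rot=[
    [0, 0, 0],
    [0, 0, 0],
    [0, 0, 0],
  ],
)

```text
time_s: 12.75
tcp_pos: [548.4, -39.2, 87.3]
tcp_rot: [2.214, 2.227, 0.001]
force: [-2.7, -1.6, 6.4]
grip_width: 0.566
grasp_force: 94.8
```

Run:
```python
from h import *
meas("11",121.5)
```

```text
[548.4 -39.2  87.3] F [-2.7 -1.6  6.4] T [-0.29  0.43  0.18]
pix [[325.6, 240.6], [353.3, 225.8], [312.0, 250.2]] p [545.3 101.3 125. ] 1.0 q [545.3 -33.1 123.4] dist 134.4 tilt -0.012
ring yc 33.2 end yc 34.22 x mid 545.76 x@dot 546.51 slope -0.014
```

Call:
drive_tool(
  xyz=[
    [-0.2, -0.3, -0.5],
    [0, 0, 0],
    [0, 0, 0],
  ],
  delta_rot=[
    [0, 0, 0],
    [0, 0, 0],
    [0, 0, 0],
  ],
)

```text
time_s: 13.3
tcp_pos: [548.3, -39.1, 87.6]
tcp_rot: [2.214, 2.227, 0.002]
force: [1.0, -1.2, 3.8]
grip_width: 0.566
grasp_force: 94.4
```

Call:
drive_tool(
  xyz=[
    [0, 0, -0.5],
    [0, 0, 0],
    [0, 0, 0],
  ],
  delta_rot=[
    [0, 0, 0],
    [0, 0, 0],
    [0, 0, 0],
  ],
  grip_force=20,
)

```text
time_s: 13.55
tcp_pos: [548.1, -39.1, 87.9]
tcp_rot: [2.214, 2.227, 0.001]
force: [1.3, -0.3, 1.5]
grip_width: 0.567
grasp_force: 94.2
```

Call:
drive_tool(
  xyz=[
    [0, 0, 0],
    [0, 0, 0],
    [0, 0, 0],
  ],
  delta_rot=[
    [0, 0, 0],
    [0, 0, 0],
    [0, 0, 0],
  ],
)

```text
time_s: 13.8
tcp_pos: [548.0, -39.1, 87.9]
tcp_rot: [2.214, 2.227, 0.001]
force: [0.7, -0.3, 1.4]
grip_width: 0.566
grasp_force: 94.2
```

Call:
drive_tool(
  xyz=[
    [0, 0, 0],
    [0, 0, 0],
    [0, 0, 0],
  ],
  delta_rot=[
    [0, 0, 0],
    [0, 0, 0],
    [0, 0, 0],
  ],
  fingers=51,
)

```text
time_s: 14.05
tcp_pos: [547.7, -39.0, 87.7]
tcp_rot: [2.214, 2.228, 0.0]
force: [-0.5, 1.2, -0.0]
grip_width: 0.6
grasp_force: 0.0
```

Run:
```python
from h import *
meas("12",121.5)
```

```text
[547.7 -39.   87.7] F [-0.5  1.2 -0. ] T [ 0.04 -0.01 -0.01]
pix [[326.1, 241.5], [353.1, 226.2], [311.9, 250.4]] p [544.5 101.3 123. ] 2.5 q [544.5 -30.9 122.8] dist 132.2 tilt -0.001
ring yc 33.55 end yc 34.37 x mid 545.06 x@dot 545.09 slope -0.001
```

Call:
drive_tool(
  xyz=[
    [0, 0, 0],
    [0, 0, 0],
    [0, 0, 0],
    [0, 0, 0],
    [0, 0, 0],
    [0, 0, -5],
    [0, 0, -20],
    [0, 0, -40],
    [0, 0, -40],
    [0, 0, -10],
    [-20, 0, 0],
    [-35, 0, 0],
  ],
  delta_rot=[
    [0, 0, 0],
    [0, 0, 0],
    [0, 0, 0],
    [0, 0, 0],
    [0, 0, 0],
    [0, 0, 0],
    [0, 0, 0],
    [0, 0, 0],
    [0, 0, 0],
    [0, 0, 0],
    [0, 0, 0],
    [0, 0, 0],
  ],
  fingers=80,
)

```text
time_s: 15.35
tcp_pos: [549.2, -92.6, 204.7]
tcp_rot: [2.209, 2.23, 0.004]
force: [0.8, 0.2, -1.1]
grip_width: 0.937
grasp_force: 0.0
```

Run:
```python
from h import *
meas("13",121.5)
plan([537.7,-217.8,120],Rtool(-.476))
t=cv2.imread("pics/t13.png");h=cv2.cvtColor(t,cv2.COLOR_BGR2HSV);g=((h[:,:,0]>60)&(h[:,:,0]<92)&(h[:,:,1]>60)&(h[:,:,2]>60));g[:230]=0;g[270:]=0;g[:,:290]=0
print([rect("top",c,121.5) for c in blobs(g,40)])
```

```text
[549.2 -92.6 204.7] F [ 0.8  0.2 -1.1] T [-0.01  0.01 -0.05]
pix [[326.1, 241.4], [353.1, 226.2], [311.9, 250.4]] p [544.5 101.3 123. ] 2.6 q [544.5 -30.8 122.9] dist 132.1 tilt -0.001
ring yc 33.56 end yc 34.33 x mid 545.05 x@dot 545.16 slope -0.002
t 15.65 tcp [548.2 -93.6 203. ] F [-0.3 -0.  -1. ] T [ 0.01 -0.    0.01] gw 79.9 gf 0.0
ROT [ 0.001 -0.     0.482] rows 3.857003005698919 then SHIFT [-115.2   47.6   83. ] rows 2.761733244434654
[[545.3, 34.3, 172.2, 51.0, -1.563]]
```

The carrier balances level at (545.3, 34.3). Next is the box.

Call:
drive_tool(
  xyz=[
    [0, 0, 0],
    [0, 0, 0],
    [0, 0, 0],
    [0, 0, 0],
    [-29, 12, 0],
    [-29, 12, 0],
    [-29, 12, 0],
    [-28, 11.5, 0],
    [0, 0, 40],
    [0, 0, 40],
    [0, 0, 40],
    [0, 0, 20],
  ],
  delta_rot=[
    [0, 0, 0.12],
    [0, 0, 0.12],
    [0, 0, 0.12],
    [0, 0, 0.122],
    [0, 0, 0],
    [0, 0, 0],
    [0, 0, 0],
    [0, 0, 0],
    [0, 0, 0],
    [0, 0, 0],
    [0, 0, 0],
    [0, 0, 0],
  ],
)

```text
time_s: 16.65
tcp_pos: [535.9, -216.5, 58.6]
tcp_rot: [-2.679, -1.635, 0.003]
force: [-1.3, 0.2, -0.6]
grip_width: 0.936
grasp_force: 0.0
```

Run:
```python
from h import *
plan([537.7,-217.8,-9],Rtool(-.476))
```

```text
t 16.65 tcp [ 535.9 -216.5   58.6] F [-1.3  0.2 -0.6] T [0.02 0.01 0.05] gw 79.9 gf 0.0
ROT [-0.004  0.     0.001] rows 0.02894757225230136 then SHIFT [-0.3  2.2 67.6] rows 1.6212609926364134
```

Call:
drive_tool(
  xyz=[
    [0, 2.2, 25],
    [0, 0, 20],
    [0, 0, 12],
    [0, 0, 4],
    [0, 0, 3],
    [0, 0, 0],
  ],
  delta_rot=[
    [0, 0, 0],
    [0, 0, 0],
    [0, 0, 0],
    [0, 0, 0],
    [0, 0, 0],
    [0, 0, 0],
  ],
)

```text
time_s: 17.15
tcp_pos: [540.2, -218.7, -0.9]
tcp_rot: [2.681, 1.636, 0.001]
force: [0.2, 0.0, -0.1]
grip_width: 0.935
grasp_force: 0.0
```

Call:
drive_tool(
  xyz=[
    [0, 0, 0],
    [0, 0, 0],
    [0, 0, 0],
    [0, 0, 0],
    [0, 0, 0],
    [0, 0, 0],
    [0, 0, 0],
    [0, 0, 0],
  ],
  delta_rot=[
    [0, 0, 0],
    [0, 0, 0],
    [0, 0, 0],
    [0, 0, 0],
    [0, 0, 0],
    [0, 0, 0],
    [0, 0, 0],
    [0, 0, 0],
  ],
  fingers=20,
  grip_force=20,
)

```text
time_s: 17.82
tcp_pos: [540.3, -219.3, -0.4]
tcp_rot: [2.681, 1.634, 0.002]
force: [-1.4, -0.1, 5.9]
grip_width: 0.384
grasp_force: 22.2
```

Run:
```python
from h import *
plan([545.6,33.5,130],Rtool(0))
```

```text
t 17.8167 tcp [ 5.403e+02 -2.193e+02 -4.000e-01] F [-1.4 -0.1  5.9] T [ 0.14  0.27 -0.  ] gw 32.8 gf 22.172491550445557
ROT [ 0.002  0.    -0.476] rows 3.8085838859963 then SHIFT [ 252.8    5.3 -130.4] rows 6.061604953434605
```

The upward force of 5.9 N could be the tips touching the bench. I'll regrip 4 mm higher, so that the tips stay clear of the carrier when placing.

Call:
drive_tool(
  xyz=[
    [0, 0, 0],
    [0, 0, 0],
    [0, 0, 0],
    [0, 0, -2],
    [0, 0, -2],
    [0, 0, 0],
  ],
  delta_rot=[
    [0, 0, 0],
    [0, 0, 0],
    [0, 0, 0],
    [0, 0, 0],
    [0, 0, 0],
    [0, 0, 0],
  ],
  fingers=42,
)

```text
time_s: 18.32
tcp_pos: [540.1, -219.2, 3.4]
tcp_rot: [2.682, 1.634, 0.001]
force: [-0.2, -0.1, -0.6]
grip_width: 0.489
grasp_force: 0.0
```

Call:
drive_tool(
  xyz=[
    [0, 0, 0],
    [0, 0, 0],
    [0, 0, 0],
    [0, 0, 0],
    [0, 0, 0],
    [0, 0, 0],
  ],
  delta_rot=[
    [0, 0, 0],
    [0, 0, 0],
    [0, 0, 0],
    [0, 0, 0],
    [0, 0, 0],
    [0, 0, 0],
  ],
  fingers=25,
  grip_force=35,
)

```text
time_s: 18.82
tcp_pos: [540.1, -219.2, 3.3]
tcp_rot: [2.682, 1.634, 0.002]
force: [-1.1, 0.3, 5.0]
grip_width: 0.381
grasp_force: 35.5
```

Run:
```python
from h import *
o=robot.observe();print(o["tcp_pos"],o["force"],o["grip_width"]*85.4,o["grasp_force"])
s=robot.read_camera("side")[:,:,::-1].copy()
u=proj("side",[537.7,-217.8,20]).astype(int);print(u)
c=s[u[1]-35:u[1]+25,u[0]-40:u[0]+40];c=(255*(c/255.)**.6).astype(np.uint8)
cv2.imwrite("pics/c14.png",cv2.resize(c,(640,480),interpolation=2))
```

```text
[ 540.14252864 -219.20225209    3.33531824] [-1.1032389   0.33477902  5.00285101] 32.53964662724087 35.520907044410706
[385 240]
```

View pics/c14.png

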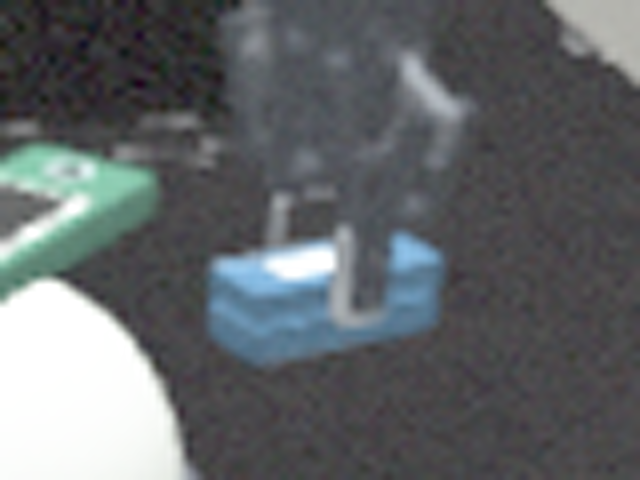

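The crop shows both fingers astride the middle of the box, with the tips about 10 mm above its bottom, so the grip is good. Now I lift, turn and carry it.

Call:
drive_tool(
  xyz=[
    [0, 0, -5],
    [0, 0, -20],
    [0, 0, -40],
    [0, 0, -40],
    [0, 0, -40],
    [0, 0, -25],
    [0, 0, 0],
    [0, 0, 0],
    [0, 0, 0],
    [0, 0, 0],
    [0, 0, 0],
  ],
  delta_rot=[
    [0, 0, 0],
    [0, 0, 0],
    [0, 0, 0],
    [0, 0, 0],
    [0, 0, 0],
    [0, 0, 0],
    [0, 0, -0.119],
    [0, 0, -0.119],
    [0, 0, -0.119],
    [0, 0, -0.119],
    [0, 0, 0],
  ],
)

```text
time_s: 19.78
tcp_pos: [539.6, -219.0, 173.1]
tcp_rot: [2.214, 2.228, 0.001]
force: [-0.4, 1.2, -0.8]
grip_width: 0.377
grasp_force: 35.0
```

Run:
```python
from h import *
plan([546.6,33.5,145],Rtool(0))
t=robot.read_camera("top")[:,:,::-1].copy();h=cv2.cvtColor(t,cv2.COLOR_BGR2HSV);g=((h[:,:,0]>60)&(h[:,:,0]<92)&(h[:,:,1]>60)&(h[:,:,2]>60));g[:230]=0;g[270:]=0;g[:,:290]=0
print([rect("top",c,121.5) for c in blobs(g,40)])
b=((h[:,:,0]>98)&(h[:,:,0]<120)&(h[:,:,1]>110));b[:,:395]=0;b[:200]=0;b[300:]=0;b[:,520:]=0
print([rect("top",c,200) for c in blobs(b,20)])
```

```text
t 19.7833 tcp [ 539.6 -219.   173.1] F [-0.4  1.2 -0.8] T [-0.04 -0.07  0.03] gw 32.2 gf 35.03037393093109
ROT [0.001 0.    0.006] rows 0.04911226622583574 then SHIFT [252.5   7.   28.1] rows 6.055835431122031
[[546.3, 34.2, 172.1, 50.9, -1.551]]
[[537.4, -193.2, 41.8, 31.9, 1.564]]
```

Call:
drive_tool(
  xyz=[
    [20, 2, 0],
    [34, 2, 0],
    [34, 2, 0],
    [34, 2, 0],
    [34, 0, 0],
    [34, 0, 0],
    [30, 0, 0],
    [20, 0, 0],
    [8.6, 0, 10],
    [0, 0, 10],
    [0, 0, 4],
    [0, 0, 0],
  ],
  delta_rot=[
    [0, 0, 0],
    [0, 0, 0],
    [0, 0, 0],
    [0, 0, 0],
    [0, 0, 0],
    [0, 0, 0],
    [0, 0, 0],
    [0, 0, 0],
    [0, 0, 0],
    [0, 0, 0],
    [0, 0, 0],
    [0, 0, 0],
  ],
)

```text
time_s: 20.83
tcp_pos: [546.9, 28.5, 147.3]
tcp_rot: [-2.224, -2.218, 0.002]
force: [-0.3, 0.9, -0.7]
grip_width: 0.378
grasp_force: 35.0
```

```bash
cat >> h.py <<'E'
def box(zb,xc,tag):
    o=robot.observe();print(o["tcp_pos"].round(1),o["force"].round(1),o["tcp_rot"].round(3))
    s,t=[np.mean([robot.read_camera(n)[:,:,::-1].astype(np.float32) for _ in range(3)],0).astype(np.uint8) for n in("side","top")]
    cv2.imwrite(f"pics/s{tag}.png",s);cv2.imwrite(f"pics/t{tag}.png",t)
    for n,im,z in(("top",t,zb+31),("side",s,zb+31)):
        h=cv2.cvtColor(im,cv2.COLOR_BGR2HSV);b=((h[:,:,0]>98)&(h[:,:,0]<120)&(h[:,:,1]>125)&(h[:,:,2]>55))
        u=proj(n,[xc,33,zb+20]).astype(int);m=np.zeros_like(b);m[max(0,u[1]-30):u[1]+30,u[0]-38:u[0]+38]=b[max(0,u[1]-30):u[1]+30,u[0]-38:u[0]+38]
        for c in blobs(m,15):
            print(n,cv2.contourArea(c),c[:,0].min(0),c[:,0].max(0),rect(n,c,z))
    # predicted side column extents for box centre y=30,34,38
    for yc in(30,34,38): print(yc,proj("side",[xc+16.5,yc+43,zb+25]).round(1),proj("side",[xc-16.5,yc-43,zb+25]).round(1))
E
python3 - <<'E'
from h import *
box(147,545.6,"15")
E
```

```text
[546.9  28.5 147.3] [-0.3  0.9 -0.7] [-2.224e+00 -2.218e+00  2.000e-03]
side 162.5 [327 216] [346 229] [517.6, 95.6, 89.7, 44.5, -0.914]
side 15.5 [351 210] [355 222] [507.2, 30.3, 91.1, 8.5, -1.11]
30 [326.5 218.2] [355.5 211.8]
34 [325.6 218.7] [354.7 212.3]
38 [324.7 219.1] [353.9 212.7]
```

Run:
```python
from h import *
t=cv2.imread("pics/t15.png").astype(int);s=cv2.imread("pics/s15.png").astype(int)
print(proj("top",[545.6,75.5,178]),proj("top",[545.6,72,178]))
for r in(242,244,246,248,250,252,254): print(r,[tuple(t[r,c]) for c in range(318,334,1)])
d=(s[:,:,0]-s[:,:,2])
for r in(218,220,222,224): print(r,d[r,322:332])
for r in(212,214,216,218,220): print(r,d[r,348:360])
```

```text
[324.38254629 247.06970263] [326.12629348 247.05995231]
242 [(np.int64(188), np.int64(163), np.int64(138)), (np.int64(189), np.int64(164), np.int64(139)), (np.int64(189), np.int64(164), np.int64(140)), (np.int64(190), np.int64(165), np.int64(140)), (np.int64(190), np.int64(165), np.int64(140)), (np.int64(191), np.int64(165), np.int64(141)), (np.int64(191), np.int64(166), np.int64(141)), (np.int64(191), np.int64(167), np.int64(141)), (np.int64(191), np.int64(167), np.int64(142)), (np.int64(192), np.int64(167), np.int64(143)), (np.int64(193), np.int64(168), np.int64(143)), (np.int64(193), np.int64(168), np.int64(143)), (np.int64(193), np.int64(168), np.int64(144)), (np.int64(193), np.int64(169), np.int64(144)), (np.int64(195), np.int64(169), np.int64(145)), (np.int64(193), np.int64(168), np.int64(144))]
244 [(np.int64(193), np.int64(168), np.int64(144)), (np.int64(194), np.int64(169), np.int64(144)), (np.int64(194), np.int64(169), np.int64(145)), (np.int64(194), np.int64(169), np.int64(144)), (np.int64(194), np.int64(170), np.int64(145)), (np.int64(195), np.int64(170), np.int64(145)), 
[... 3908 characters left out ...]
, np.int64(136)), (np.int64(185), np.int64(161), np.int64(136)), (np.int64(185), np.int64(160), np.int64(136)), (np.int64(184), np.int64(160), np.int64(136)), (np.int64(184), np.int64(160), np.int64(135)), (np.int64(183), np.int64(159), np.int64(134)), (np.int64(183), np.int64(158), np.int64(135)), (np.int64(183), np.int64(159), np.int64(134))]
218 [-1 -1  1 -3 -1 28 56 72 85 92]
220 [ 3 -4  2 -3  4 30 49 53 53 53]
222 [ 2  0 -1  1  2  6 46 71 71 65]
224 [ 2  2  4  4  5 17 41 53 57 64]
212 [10  9  9  8  9 34 54 44 14  3  0  0]
214 [ 9  7  7  7  8 20 44 36  2  2  1  1]
216 [10  9  7  6  5 40 56 37  1  0 -1  3]
218 [ 9  7  7  7 15 36 51 34 -3  0 -1  3]
220 [10  9 10 24 43 51 45 28  1  4  3  2]
```

The arm hides the box from the top camera. The side edges, corrected by the dot's residual, put the box centre near y = 32.5 to 33. I'll shift 1 mm each way and lower it.

Call:
drive_tool(
  xyz=[
    [1, 1, 8],
    [0, 0, 5],
    [0, 0, 4],
    [0, 0, 2],
    [0, 0, 1],
    [0, 0, 0],
    [0, 0, 0],
  ],
  delta_rot=[
    [0, 0, 0],
    [0, 0, 0],
    [0, 0, 0],
    [0, 0, 0],
    [0, 0, 0],
    [0, 0, 0],
    [0, 0, 0],
  ],
)

```text
time_s: 21.72
tcp_pos: [548.8, 30.6, 129.0]
tcp_rot: [2.221, 2.221, 0.001]
force: [-0.2, 0.4, -1.3]
grip_width: 0.378
grasp_force: 35.0
```

Call:
drive_tool(
  xyz=[
    [0, 0, 0.7],
    [0, 0, 0.7],
    [0, 0, 0],
  ],
  delta_rot=[
    [0, 0, 0],
    [0, 0, 0],
    [0, 0, 0],
  ],
)

```text
time_s: 21.97
tcp_pos: [548.8, 30.6, 127.5]
tcp_rot: [2.221, 2.221, 0.001]
force: [-0.4, -0.1, -1.6]
grip_width: 0.38
grasp_force: 35.0
```

```bash
cat >> h.py <<'E'
def boxside(zb,tag):
    s=np.mean([robot.read_camera("side")[:,:,::-1].astype(np.float32) for _ in range(4)],0);cv2.imwrite(f"pics/s{tag}.png",s.astype(np.uint8))
    d=s[:,:,0]-s[:,:,2]
    L=[];Rr=[]
    rl=int(proj("side",[562,77,zb+20])[1]);rr=int(proj("side",[529,-9,zb+20])[1])
    for r in range(rl-3,rl+4):
        e=d[r,318:336];hi=e.max()*.5;k=np.where(e>hi)[0][0];L.append(318+k-(e[k]-hi)/(e[k]-e[k-1]))
    for r in range(rr-3,rr+4):
        e=d[r,350:364];hi=e.max()*.5;k=np.where(e>hi)[0][-1];Rr.append(350+k+(e[k]-hi)/(e[k]-e[k+1]))
    print("L",np.median(L).round(2),"R",np.median(Rr).round(2))
    for x,y in((545.6,30),(545.6,34),(547.6,34)):print(x,y,(proj("side",[x+16.5,y+43,zb+20])[0]+.5).round(2),(proj("side",[x-16.5,y-43,zb+20])[0]+.5).round(2))
E
python3 - <<'E'
from h import *
boxside(124,16);meas(17,121.5)
E
```

```text
L 327.12 R 354.31
545.6 30 326.8 355.5
545.6 34 325.91 354.71
547.6 34 325.26 354.06
[548.8  30.5 127.6] F [-0.  -0.6 -1.3] T [ 0.    0.02 -0.04]
pix [[326.1, 241.4], [353.1, 224.3], [312.0, 250.3]] p [544.7 100.9 122.8] 2.5 q [544.7 -30.5 128.4] dist 131.5 tilt 0.043Traceback (most recent call last):
  File "<stdin>", line 2, in <module>
  File "h.py", line 77, in meas
    ya=232+a-(pr[a]-hi)/(pr[a]-pr[a-1]);yb=232+b+(pr[b]-hi)/(pr[b]-pr[b+1]);X.append(at("top",(col,(ya+yb)/2),ztop))
                                                                   ~~^^^^^
IndexError: index 38 is out of bounds for axis 0 with size 38
```

Call:
drive_tool(
  xyz=[
    [0, -0.4, 0.7],
    [0, 0, 0.7],
    [0, 0, 0.6],
    [0, 0, 0],
  ],
  delta_rot=[
    [0, 0, 0],
    [0, 0, 0],
    [0, 0, 0],
    [0, 0, 0],
  ],
)

```text
time_s: 22.8
tcp_pos: [548.3, 30.5, 125.3]
tcp_rot: [2.221, 2.221, 0.001]
force: [-0.6, 0.4, -1.8]
grip_width: 0.38
grasp_force: 35.0
```

Call:
drive_tool(
  xyz=[
    [0, 0, 0.5],
    [0, 0, 0.5],
    [0, 0, 0],
  ],
  delta_rot=[
    [0, 0, 0],
    [0, 0, 0],
    [0, 0, 0],
  ],
)

```text
time_s: 23.05
tcp_pos: [548.3, 30.5, 124.4]
tcp_rot: [2.221, 2.221, 0.001]
force: [-0.1, -0.0, -1.3]
grip_width: 0.378
grasp_force: 35.0
```

Call:
drive_tool(
  xyz=[
    [0, 0, 0.5],
    [0, 0, 0.5],
    [0, 0, 0],
  ],
  delta_rot=[
    [0, 0, 0],
    [0, 0, 0],
    [0, 0, 0],
  ],
)

```text
time_s: 23.3
tcp_pos: [548.5, 30.5, 124.1]
tcp_rot: [2.221, 2.22, 0.002]
force: [-4.0, -0.4, 9.6]
grip_width: 0.38
grasp_force: 36.3
```

Call:
drive_tool(
  xyz=[
    [0, 0, 0.5],
    [0, 0, 0],
    [0, 0, 0],
  ],
  delta_rot=[
    [0, 0, 0],
    [0, 0, 0],
    [0, 0, 0],
  ],
)

```text
time_s: 23.55
tcp_pos: [548.5, 30.5, 124.1]
tcp_rot: [2.22, 2.22, 0.002]
force: [-6.2, -0.8, 17.0]
grip_width: 0.378
grasp_force: 37.1
```

Call:
drive_tool(
  xyz=[
    [0, 0, -0.6],
    [0, 0, -0.4],
    [0, 0, 0],
    [0, 0, 0],
  ],
  delta_rot=[
    [0, 0, 0],
    [0, 0, 0],
    [0, 0, 0],
    [0, 0, 0],
  ],
)

```text
time_s: 23.88
tcp_pos: [548.5, 30.5, 124.2]
tcp_rot: [2.221, 2.221, 0.001]
force: [-1.8, -0.2, 5.5]
grip_width: 0.379
grasp_force: 35.8
```

Run:
```python
from h import *
boxside(121,18)
try: meas(19,121.5)
except Exception: pass
```

```text
L 327.48 R 354.47
545.6 30 326.78 355.45
545.6 34 325.89 354.66
547.6 34 325.23 354.01
[548.5  30.5 124.2] F [-2.1 -0.4  5.5] T [-0.05  0.45 -0.03]
pix [[325.4, 241.5], [352.9, 225.6], [312.0, 250.4]] p [545.5 101.5 122.5] 0.5 q [545.5 -31.2 124.5] dist 132.7 tilt 0.015
```

Call:
drive_tool(
  xyz=[
    [0, 0, -0.3],
    [0, 0, 0],
    [0, 0, 0],
  ],
  delta_rot=[
    [0, 0, 0],
    [0, 0, 0],
    [0, 0, 0],
  ],
)

```text
time_s: 24.63
tcp_pos: [548.4, 30.5, 124.2]
tcp_rot: [2.221, 2.221, 0.001]
force: [-0.9, -0.9, 2.3]
grip_width: 0.38
grasp_force: 35.3
```

Call:
drive_tool(
  xyz=[
    [0, 0, 0],
    [0, 0, 0],
    [0, 0, 0],
    [0, 0, 0],
  ],
  delta_rot=[
    [0, 0, 0],
    [0, 0, 0],
    [0, 0, 0],
    [0, 0, 0],
  ],
  fingers=36,
)

```text
time_s: 24.97
tcp_pos: [548.3, 30.6, 124.2]
tcp_rot: [2.221, 2.221, 0.001]
force: [0.6, 0.4, 0.0]
grip_width: 0.421
grasp_force: 0.0
```

Call:
drive_tool(
  xyz=[
    [0, 0, 0],
    [0, 0, 0],
    [0, 0, 0],
    [0, 0, 0],
    [0, 0, -10],
    [0, 0, -30],
    [0, 0, -40],
    [0, 0, -20],
    [0, 0, 0],
  ],
  delta_rot=[
    [0, 0, 0],
    [0, 0, 0],
    [0, 0, 0],
    [0, 0, 0],
    [0, 0, 0],
    [0, 0, 0],
    [0, 0, 0],
    [0, 0, 0],
    [0, 0, 0],
  ],
  fingers=60,
)

```text
time_s: 25.72
tcp_pos: [550.2, 30.7, 229.9]
tcp_rot: [2.217, 2.217, 0.009]
force: [1.3, 0.3, -0.3]
grip_width: 0.703
grasp_force: 0.0
```

Call:
drive_tool(
  xyz=[
    [-30, 0, 0],
    [-40, 0, 0],
    [-40, 0, 0],
    [-40, 0, 0],
    [-20, 0, 0],
    [0, 0, 0],
  ],
  delta_rot=[
    [0, 0, 0],
    [0, 0, 0],
    [0, 0, 0],
    [0, 0, 0],
    [0, 0, 0],
    [0, 0, 0],
  ],
)

```text
time_s: 26.22
tcp_pos: [547.8, -143.4, 224.4]
tcp_rot: [2.225, 2.216, -0.0]
force: [0.6, -0.6, 1.1]
grip_width: 0.701
grasp_force: 0.0
```

Run:
```python
from h import *
try: meas(20,121.5)
except Exception as e: print(e)
t=cv2.imread("pics/t20.png");h=cv2.cvtColor(t,cv2.COLOR_BGR2HSV)
def w(m):
    o=np.zeros_like(m);o[215:285,295:400]=m[215:285,295:400];return o
print("green",[rect("top",c,121) for c in blobs(w((h[:,:,0]>60)&(h[:,:,0]<92)&(h[:,:,1]>60)&(h[:,:,2]>60)),40)])
print("blue",[rect("top",c,152) for c in blobs(w((h[:,:,0]>97)&(h[:,:,0]<120)&(h[:,:,1]>110)&(h[:,:,2]>60)),40)])
P=[545.6,33.8-68.4,121.5];u=proj("top",P)
for _ in range(3):u=ringc(t,u,4)
print("far ring",at("top",u,121.5)); u=proj("top",[545.6,33.8+68.4,121.5])
for _ in range(3):u=ringc(t,u,4)
print("near ring",at("top",u,121.5))
print("white",[rect("top",c,152) for c in blobs(w((h[:,:,1]<60)&(h[:,:,2]>170))[:, :],30)])
```

```text
[ 547.8 -143.4  224.4] F [ 0.6 -0.6  1.1] T [-0.02 -0.    0.01]
pix [[325.5, 240.6], [355.8, 225.2], [311.9, 250.3]] p [545.2 101.5 125.1] 0.8 q [545.2 -46.1 121.2] dist 147.7 tilt -0.027
ring yc 33.36 end yc 34.21 x mid 545.19 x@dot 545.41 slope -0.003
green [[546.3, 33.5, 170.5, 49.0, -1.562]]
blue [[547.7, 31.2, 82.1, 31.0, 1.565]]
far ring [546.59268328 -34.25864159]
near ring [546.01003904 101.75781234]
white [[495.4, 36.8, 128.7, 44.9, 1.565], [541.9, 101.0, 16.4, 14.4, 1.565], [543.2, -31.3, 14.5, 14.4, 1.565], [547.7, 30.2, 51.3, 18.6, 1.565], [561.4, 37.2, 115.1, 78.7, 1.565]]
```

Everything balances, but the box sits about 3 mm towards -y and 1.4 mm towards +x of the carrier's middle, which gives a tilt of about 1.5°. There is ample time, so I'll regrip and correct it.

Run:
```python
from h import *
plan([548.3,30.5,200],Rtool(0))
```

```text
t 26.5167 tcp [ 548.4 -138.4  224.5] F [ 0.7 -0.6 -0.2] T [-0.08  0.01 -0.  ] gw 60.2 gf 0.0
ROT [0.001 0.    0.001] rows 0.014343416195969941 then SHIFT [ 1.689e+02 -1.000e-01  2.450e+01] rows 4.049279158151353
```

Call:
drive_tool(
  xyz=[
    [30, 0, 0],
    [40, 0, 0],
    [40, 0, 0],
    [35, 0, 0],
    [20, 0, 0],
    [4, 0, 0],
    [0, 0, 30],
    [0, 0, 0],
    [0, 0, 0],
  ],
  delta_rot=[
    [0, 0, 0],
    [0, 0, 0],
    [0, 0, 0],
    [0, 0, 0],
    [0, 0, 0],
    [0, 0, 0],
    [0, 0, 0],
    [0, 0, 0],
    [0, 0, 0],
  ],
)

```text
time_s: 27.27
tcp_pos: [547.2, 29.6, 193.7]
tcp_rot: [-2.22, -2.221, 0.002]
force: [0.6, -0.8, 0.7]
grip_width: 0.703
grasp_force: 0.0
```

Call:
drive_tool(
  xyz=[
    [0, 0, 0],
    [0, 0, 0],
    [0, 0, 0],
  ],
  delta_rot=[
    [0, 0, 0],
    [0, 0, 0],
    [0, 0, 0],
  ],
)

```text
time_s: 27.52
tcp_pos: [548.9, 29.2, 195.4]
tcp_rot: [2.221, 2.22, 0.002]
force: [-0.2, 0.4, 0.1]
grip_width: 0.708
grasp_force: 0.0
```

Call:
drive_tool(
  xyz=[
    [1, -0.4, 25],
    [0, 0, 25],
    [0, 0, 12],
    [0, 0, 5],
    [0, 0, 2],
    [0, 0, 0],
    [0, 0, 0],
    [0, 0, 0],
  ],
  delta_rot=[
    [0, 0, 0],
    [0, 0, 0],
    [0, 0, 0],
    [0, 0, 0],
    [0, 0, 0],
    [0, 0, 0],
    [0, 0, 0],
    [0, 0, 0],
  ],
)

```text
time_s: 28.18
tcp_pos: [548.6, 30.5, 126.4]
tcp_rot: [2.22, 2.22, 0.003]
force: [-0.9, -0.5, 0.2]
grip_width: 0.703
grasp_force: 0.0
```

Call:
drive_tool(
  xyz=[
    [0, 0, 0],
    [0, 0, 0],
    [0, 0, 0],
    [0, 0, 0],
  ],
  delta_rot=[
    [0, 0, 0],
    [0, 0, 0],
    [0, 0, 0],
    [0, 0, 0],
  ],
  fingers=36,
)

```text
time_s: 28.52
tcp_pos: [548.0, 30.5, 125.4]
tcp_rot: [2.221, 2.221, 0.001]
force: [0.2, -0.1, -0.3]
grip_width: 0.42
grasp_force: 0.0
```

Call:
drive_tool(
  xyz=[
    [0, 0, 0],
    [0, 0, 0],
    [0, 0, 0],
  ],
  delta_rot=[
    [0, 0, 0],
    [0, 0, 0],
    [0, 0, 0],
  ],
  fingers=25,
  grip_force=20,
)

```text
time_s: 28.77
tcp_pos: [548.1, 30.5, 125.5]
tcp_rot: [2.221, 2.221, 0.001]
force: [0.3, -1.1, 4.3]
grip_width: 0.38
grasp_force: 21.5
```

Call:
drive_tool(
  xyz=[
    [0, 0, -2],
    [0, 0, -3],
    [3.2, 0, 0],
    [0, -1.2, 0],
    [0, 0, 0],
    [0, 0, 0],
  ],
  delta_rot=[
    [0, 0, 0],
    [0, 0, 0],
    [0, 0, 0],
    [0, 0, 0],
    [0, 0, 0],
    [0, 0, 0],
  ],
)

```text
time_s: 29.27
tcp_pos: [546.6, 33.8, 130.2]
tcp_rot: [2.221, 2.221, 0.001]
force: [0.3, -0.1, -0.8]
grip_width: 0.377
grasp_force: 21.1
```

Run:
```python
from h import *
try: meas(21,121.5)
except Exception as e: print(e)
boxside(125,22)
```

```text
[546.6  33.8 130.2] F [ 0.3 -0.1 -0.8] T [-0.04 -0.01 -0.01]
pix [[325.5, 241.5], [353.0, 224.2], [311.3, 250.4]] p [544.9 102.7 123.1] 1.5 q [544.9 -30.2 128.7] dist 133.1 tilt 0.042
index 38 is out of bounds for axis 0 with size 38
L 327.11 R 354.33
545.6 30 326.81 355.51
545.6 34 325.92 354.73
547.6 34 325.27 354.07
```

Call:
drive_tool(
  xyz=[
    [0, 0, 2],
    [0, 0, 1.5],
    [0, 0, 0.5],
    [0, 0, 0],
    [0, 0, 0],
  ],
  delta_rot=[
    [0, 0, 0],
    [0, 0, 0],
    [0, 0, 0],
    [0, 0, 0],
    [0, 0, 0],
  ],
)

```text
time_s: 30.18
tcp_pos: [546.7, 33.7, 126.2]
tcp_rot: [2.221, 2.221, 0.001]
force: [0.2, -1.5, -1.5]
grip_width: 0.379
grasp_force: 21.1
```

Call:
drive_tool(
  xyz=[
    [0, 0, 0.4],
    [0, 0, 0],
    [0, 0, 0],
  ],
  delta_rot=[
    [0, 0, 0],
    [0, 0, 0],
    [0, 0, 0],
  ],
)

```text
time_s: 30.43
tcp_pos: [546.8, 33.7, 125.9]
tcp_rot: [2.221, 2.221, 0.001]
force: [0.2, -0.0, -0.8]
grip_width: 0.379
grasp_force: 21.1
```

Call:
drive_tool(
  xyz=[
    [0, 0, 0.4],
    [0, 0, 0],
    [0, 0, 0],
  ],
  delta_rot=[
    [0, 0, 0],
    [0, 0, 0],
    [0, 0, 0],
  ],
)

```text
time_s: 30.68
tcp_pos: [546.9, 33.7, 125.6]
tcp_rot: [2.221, 2.221, 0.001]
force: [0.5, 0.4, -1.1]
grip_width: 0.381
grasp_force: 21.2
```

Call:
drive_tool(
  xyz=[
    [0, 0, 0.2],
    [0, 0, 0],
    [0, 0, 0],
  ],
  delta_rot=[
    [0, 0, 0],
    [0, 0, 0],
    [0, 0, 0],
  ],
)

```text
time_s: 30.93
tcp_pos: [546.8, 33.7, 125.5]
tcp_rot: [2.221, 2.221, 0.001]
force: [-0.8, -0.5, 3.8]
grip_width: 0.38
grasp_force: 21.6
```

Light contact. Release and retract.

Call:
drive_tool(
  xyz=[
    [0, 0, -0.1],
    [0, 0, 0],
    [0, 0, 0],
    [0, 0, 0],
    [0, 0, 0],
  ],
  delta_rot=[
    [0, 0, 0],
    [0, 0, 0],
    [0, 0, 0],
    [0, 0, 0],
    [0, 0, 0],
  ],
  fingers=36,
)

```text
time_s: 31.35
tcp_pos: [546.7, 33.7, 125.3]
tcp_rot: [2.221, 2.221, 0.001]
force: [-0.3, -0.0, 0.0]
grip_width: 0.423
grasp_force: 0.0
```

Call:
drive_tool(
  xyz=[
    [0, 0, 0],
    [0, 0, 0],
    [0, 0, 0],
    [0, 0, 0],
    [0, 0, -10],
    [0, 0, -30],
    [0, 0, -40],
    [0, 0, -20],
    [0, 0, 0],
  ],
  delta_rot=[
    [0, 0, 0],
    [0, 0, 0],
    [0, 0, 0],
    [0, 0, 0],
    [0, 0, 0],
    [0, 0, 0],
    [0, 0, 0],
    [0, 0, 0],
    [0, 0, 0],
  ],
  fingers=60,
)

```text
time_s: 32.1
tcp_pos: [548.6, 33.9, 231.0]
tcp_rot: [2.217, 2.217, 0.009]
force: [1.1, -0.0, -0.0]
grip_width: 0.703
grasp_force: 0.0
```

Call:
drive_tool(
  xyz=[
    [-30, 0, 0],
    [-40, 0, 0],
    [-40, 0, 0],
    [-40, 0, 0],
    [-20, 0, 0],
    [0, 0, 0],
    [0, 0, 0],
    [0, 0, 0],
  ],
  delta_rot=[
    [0, 0, 0],
    [0, 0, 0],
    [0, 0, 0],
    [0, 0, 0],
    [0, 0, 0],
    [0, 0, 0],
    [0, 0, 0],
    [0, 0, 0],
  ],
)

```text
time_s: 32.77
tcp_pos: [546.6, -135.8, 225.6]
tcp_rot: [2.221, 2.221, 0.001]
force: [-0.3, 0.8, -0.8]
grip_width: 0.704
grasp_force: 0.0
```

Run:
```python
from h import *
try: meas(23,121.5)
except Exception as e: print(e)
t=cv2.imread("pics/t23.png");h=cv2.cvtColor(t,cv2.COLOR_BGR2HSV)
def w(m):
    o=np.zeros_like(m);o[215:285,295:400]=m[215:285,295:400];return o
print("green",[rect("top",c,121) for c in blobs(w((h[:,:,0]>60)&(h[:,:,0]<92)&(h[:,:,1]>60)&(h[:,:,2]>60)),40)])
print("blue",[rect("top",c,152) for c in blobs(w((h[:,:,0]>97)&(h[:,:,0]<120)&(h[:,:,1]>110)&(h[:,:,2]>60)),40)])
for sg in(-1,1):
    u=proj("top",[545.6,33.8+sg*68.4,121.5])
    for _ in range(3):u=ringc(t,u,4)
    print("ring",at("top",u,121.5))
# tilt from side: ring rows in frames s13 (carrier alone), s20 (first), s23
for k in(13,20,23):
    s=cv2.imread(f"pics/s{k}.png");r=[]
    for sg in(-1,1):
        u=proj("side",[545.6,33.8+sg*68.4,121.5])
        for _ in range(3):u=ringc(s,u,3)
        r.append(np.round(u,1).tolist())
    print(k,r)
print("label",[rect("top",c,152) for c in blobs(w((h[:,:,1]<60)&(h[:,:,2]>170)),30)])
```

```text
[ 546.6 -135.8  225.6] F [-0.3  0.8 -0.8] T [-0.    0.01  0.04]
pix [[326.0, 241.3], [355.7, 225.1], [311.9, 250.4]] p [544.7 101.3 123.2] 2.1 q [544.7 -44.9 121.8] dist 146.2 tilt -0.009
ring yc 33.49 end yc 34.26 x mid 545.07 x@dot 545.05 slope 0.0
green [[545.4, 33.5, 170.5, 50.8, -1.562]]
blue [[545.7, 34.5, 80.8, 30.2, -1.535]]
ring [546.60311107 -34.28282878]
ring [545.84082859 101.8857875 ]
13 [[353.1, 226.2], [326.2, 240.4]]
20 [[356.6, 223.8], [326.1, 240.3]]
23 [[356.6, 223.6], [326.1, 240.5]]
label [[495.4, 36.8, 128.7, 44.9, 1.565], [541.9, 101.0, 16.4, 14.4, 1.565], [543.2, -31.2, 14.5, 14.4, -0.017], [561.4, 37.2, 115.1, 78.7, 1.565]]
```

Box centre is (545.7, 34.5) and carrier centre (545.9, 33.8). The carrier's free ring is back at its level pixel, and the arm is clear. Handing in.

```bash
python3 -c "
from station import robot
print(robot.finish_job())"
```

```text
the job is handed in; nothing more can be done
None
```

The job is handed in at about 33 s: the carrier balances level on the dome and the slide box lies lengthwise within about 1 mm of its middle, after one regrip to correct a 3 mm offset; I saw no sign of touching the other things, but did not re-check them at the end.

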